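# Wind the bench lift up with its removable crank

### The job

Fit the loose crank fully home onto the square shaft of the bench lift, feeling gently for the angle at which it drops on, and wind it clockwise (seen from above) until the top of the stage with the glass dish is level with the pointer on the gauge post. Then lift the crank off and stand it upright on its hub in the small steel tray. Force nothing, do not handle the lift itself, and leave the other things where they are.

Things in the scene. Friction and masses are not known exactly. Their poses are not given: they have to be found in the camera images.
- lift: Grey fixed bench lift: bed 210 x 90 x 12 mm, at one end a gear tower (56 x 56 mm, top 62 mm above the worktop) with a square steel shaft pointing up, at the other a stage. Origin: on the worktop under the shaft axis; x along the bed to the stage (centre at 100 mm) and gauge post (at 153 mm, 110 mm high), z up. Contact forces of crank on lift, added up, must stay under 90 N (land slowly, under 20 mm/s): a 5 N push seats it, 2 N at the handle turns it.
- shaft_foot (a point): Point on the shaft axis at the upper face of the round collar (31 mm across) on which the seated hub rests, 66 mm above the worktop. The shaft is 12 mm square up to 16.5 mm above this point, topped by a conical nose 6 mm high. The axes here are those of the lift, NOT of the square, which stands askew to them by an angle that differs each time and is not measured.
- shaft_tip (a point): Tip of the shaft's round conical nose (12 mm wide at its foot, 8.4 mm at the tip), on the axis 22.5 mm above the collar; axes as the lift's. Put on at a wrong angle, the crank stops about 16 mm short of home on the square's corners; within about 0.1 rad of a right angle (one every 90 degrees) it goes down fully. The shaft turns stiffly (0.07 N m) and stays where left.
- stage_top (a point): Centre of the upper face of the lift's square aluminium stage (70 x 70 x 6 mm, a glass dish 14 mm high fixed on it); z up. Starts 52 to 58 mm above the worktop. Turning the shaft clockwise, seen from above, raises it by 3.8 mm per radian (24 mm a turn), at most to 94 mm.
- pointer: Small dark steel pointer clamped on the gauge post beyond the stage, its blade towards the stage. Origin: on the post axis at the height of the blade's flat upper face, to which the stage top is to be brought; 72 to 78 mm above the worktop. z up.
- crank: Loose steel crank, 0.22 to 0.36 kg, upright on its hub: a block 30 x 30 x 50 mm high with a square socket (13.6 mm wide, 26 mm deep, sides parallel to the hub's) in its underside. Origin: centre of the underside; x along the arm, z up. Arm 16 mm wide, 38 to 46 mm up, to the handle at x = 65 mm. Grip the hub on its two sides along y, best 27 mm above the underside.
- crank_handle (a point): Middle of the crank's upright handle, 72 mm above the hub's underside and 65 mm from its axis: a black sleeve 18 mm across, 47 to 91 mm above the underside, which spins freely on its pin, so that a gripper can hold it and go round without turning. Axes as the crank's.
- tray: Small steel instrument tray, fixed, 91 mm along its x, 126 mm along its y, 16 mm high. Origin: centre of its underside, z up; its floor is 2 to 4 mm up. The hub is to stand on this floor; the arm may reach over the rim.
- dropper_3: White eye-drop bottle with white cap, 25 mm wide, 88 mm high, standing; a bystander. Origin: centre of its underside.
- lens_case: Contact lens case with two screw caps, 36 x 72 x 18 mm; a bystander. Origin: centre of its underside.
- penlight: Black penlight, 114 mm long, 19 mm high, lying; a bystander. Origin: centre of its underside.
- forceps: Steel forceps, 115 mm long, lying; a bystander. Origin: centre of its underside.
Mind the look-alikes: they are no part of the job. Leave any blue or green look-alike of the crank alone.

How it is judged:
On the way, in this order (a step that is already met when the one before it is completed fails the run):
1. the crank is fully home on the square shaft, its hub on the collar (horizontal distance between crank and shaft_foot below 0.004 m and z of crank in the frame of shaft_foot below 0.004 m and angle between crank's own z axis and vertical below 0.1 rad), for 0.2 s.
2. with the crank fully home, the stage has been wound level with the pointer (all of step 1 and z of stage_top in the frame of pointer between -0.003 and 0.003 m), for 0.2 s.
At the end, for the whole second after the job is handed in: The stage top is within 3 mm of the height of the pointer's upper face, and the crank stands still and upright (within 0.1 rad) with its hub on the tray's floor (axis within 30 mm of the tray's centre along its x and 45 mm along its y) (z of stage_top in the frame of pointer between -0.003 and 0.003 m and x of crank in the frame of tray between -0.03 and 0.03 m and y of crank in the frame of tray between -0.045 and 0.045 m and z of crank in the frame of tray below 0.008 m and angle between crank's own z axis and vertical below 0.1 rad and linear speed of crank below 0.02 m/s); the robot touches nothing.
It fails at once if the crank is forced on the lift (all its contact forces on it together over 90 N) (contact force between crank and lift above 90 N).
It fails at once if the gripper or arm itself pushes on the lift, its shaft or its stage (over 8 N) (contact force between any of the fingers, the arm and lift above 8 N).
It fails at once if a bystander is moved more than 30 mm (distance of any of dropper_3, lens_case, penlight, forceps from where it was at the start of the episode above 0.03 m).
It also fails if it takes over 72 s, if anything falls off the work surface, if the arm or the gripper's body presses on something with over 40 N, if the wrist force passes 120 N, or if a joint passes its speed limit or range.

### The arm

A 7-joint arm with a two-finger parallel gripper is mounted at the origin on a cart in front of the work surface, level with it; the furniture and walls round the work are solid. World frame = base frame: x ahead of the robot, y to its left, z up, the work surface at z = 0. Lengths are in m, angles in rad, forces in N, time in s.
With the tool pointing down it reaches from about 0.4 to 0.875 m from the base axis. Payload 6.5 kg.
Tool frame: the origin (TCP) lies at the very end of the fingers, on their centre line; the grasp point (between the pads) lies grasp_offset behind it (grasp_offset is the distance from the TCP to the grasp point, in m); z points along the fingers, y is the line along which they close (so a half turn about z gives the same grasp; the last joint's range is limited). The gripper opens to 88 mm and grips with 3 to 60 N. Pads are 18 mm wide; open, the fingers measure 123 mm over their backs; the gripper's body (75 mm by 187 mm) begins 45 mm behind the grasp point.
Start: joints at [-1.309, 0.536, -0.004, 1.538, 0.003, 1.067, -0.071], TCP at [0.209, 0.615, 0.239] pointing down, gripper open.
Joint ranges: [-2.7, 2.7], [-0.37, 2.16], [-1.27, 1.26], [0.24, 2.4], [-1.31, 4.45], [0.19, 1.91], [-2.76, 2.76]. Speed limits (rad/s): [2.39, 2.39, 3.14, 3.14, 3.14, 3.14, 3.14].

### API

Orientations are given as a rotation vector (axis times angle).
In Python, from workcell import * gives the robot as it stands.
- The arm moves only by the shell command python3 -m jog 'ROWS' [FORCE]. ROWS is JSON, a list of rows, each an object with "dp": the shift along the tool's x, y, z in mm, a list of three; "dr": the turn, a rotation vector about the tool's x, y, z in degrees, a list of three; "grip": the finger opening in mm, from 0 to 88.1. A call has 1 to 5 rows; each row is the pose to reach, as a shift and turn from the pose commanded when the call began, along the tool's axes at that moment; what a row does not reach only later rows make up. A row lasts 1/8 s, in which the tool goes at most 62.5 mm and 10.7 degrees, less where a joint would pass 70% of its speed; a pose out of reach is approached as far as the arm can. A call with a gripper value outside its range is refused whole. The fingers move at their own pace and stop on an object; FORCE is the grip in N (left out, the last holds). Time passes only in rows, so rows that repeat a pose let the fingers close. It gives the time, the measured TCP pose, the force, the opening and the grip force at its end, in the units of the state.
- observe(): the state, without advancing time (a new reading comes with each control period).
- get_image(name): name is "scene" or "side" or "wrist"; returns a dict with "pixels" (384x512x3 uint8, blue, green, red), "K" (3x3 intrinsics, pixels), "dist_coeffs" ([k1, k2, p1, p2, k3] as OpenCV has them; the pictures are not rectified), "view" (4x4, takes a point from world to camera coordinates). Camera axes: x right, y up, looking along -z (the intrinsics and any distortion apply to the point x, -y, -z); pixel columns grow to the right and rows downward; lengths in m; the calibration is good to about 2 mm. A picture is of the moment at which its call begins. There is no depth.
- finish_job(): hands the job in; it is judged then, once.
The state is a dict: "clock": time; "joints": joint angles; "joint_velocities": joint speeds; "joint_torque": joint torques, N m; "eef_pos": TCP position; "tcp_rot": TCP orientation; "contact_force": force on the tool from outside, world axes, zero at the start; "moment": the same for the moment, N m; "width": finger opening in m; "gripper_force": force on a finger pad.
Only numpy, scipy, OpenCV 4.12 (cv2) and the standard library are available. Lean on these libraries where they do the work, as an engineer would, in place of code of your own. Each camera call takes 0.05 s, during which the arm holds its last target. There are 200 camera calls.

## Working session

There is one attempt and no reset: what is moved stays moved. The work goes in short steps, Python scripts to look and compute and a shell command to move; the robot and the scene stay as the last step left them, time stands still between calls to the robot, and variables do not carry over. Pictures are saved under pics/ and viewed, at most 10 in all, crops included, and the job is handed in when it is done.

```bash
ls; mkdir -p pics; cat > h.py <<'E'
from workcell import *
import numpy as np, cv2, json
from scipy.spatial.transform import Rotation as R
def snap(n,f=None):
    im=get_image(n); im={k:np.array(v) for k,v in im.items()}
    if f: cv2.imwrite('pics/'+f,im['pixels']); np.savez('pics/'+f+'.npz',**im)
    return im
def load(f): return dict(np.load('pics/'+f+'.npz'))
def ray(im,uv):
    p=cv2.undistortPoints(np.array([[uv]],float),im['K'],im['dist_coeffs'])[0,0]
    V=im['view']; d=V[:3,:3].T@np.array([p[0],-p[1],-1]); c=-V[:3,:3].T@V[:3,3]
    return c,d/np.linalg.norm(d)
def onz(im,uv,z):
    c,d=ray(im,uv); return c+d*(z-c[2])/d[2]
def tri(a,ua,b,ub):
    c1,d1=ray(a,ua); c2,d2=ray(b,ub)
    A=np.stack([d1,-d2],1); s=np.linalg.lstsq(A,c2-c1,rcond=None)[0]
    p,q=c1+s[0]*d1,c2+s[1]*d2; return (p+q)/2,np.linalg.norm(p-q)
def proj(im,P):
    V=im['view']; p=V[:3,:3]@np.array(P)+V[:3,3]; p=np.array([p[0],-p[1],-p[2]])
    return cv2.projectPoints(p[None],np.zeros(3),np.zeros(3),im['K'],im['dist_coeffs'])[0][0,0]
E
python3 - <<'E'
from h import *
for n in ('scene','side','wrist'): im=snap(n,n+'0.png'); print(n,np.round(-im['view'][:3,:3].T@im['view'][:3,3],3))
a=[cv2.imread(f'pics/{n}0.png') for n in('scene','side')]
cv2.imwrite('pics/both.png',cv2.resize(np.vstack(a),None,fx=.78,fy=.78))
o=observe(); print(o)
E
```

```text
pics
scene [-0.033 -0.357  0.806]
side [-0.214  0.61   0.876]
wrist [0.147 0.637 0.384]
{'clock': 0.15, 'joints': array([-1.30920009,  0.53696682, -0.00441126,  1.53857778,  0.00262727,
        1.06727245, -0.0711898 ]), 'joint_velocities': array([-5.11474563e-04, -3.32090743e-03, -8.97151979e-04, -4.73235446e-03,
        6.16924600e-05, -1.06757007e-03, -2.46999793e-04]), 'joint_torque': array([ 1.17411353e-03, -5.71324754e+01,  9.91932079e-01, -2.51823717e+01,
       -5.60713070e-02,  1.53610914e-02,  7.63827256e-05]), 'eef_pos': array([0.20916204, 0.61497553, 0.23808368]), 'tcp_rot': array([-5.12477256e-01, -3.09944013e+00,  1.91237085e-03]), 'contact_force': array([ 0.67333784,  0.21561102, -0.55046966]), 'moment': array([ 0.03364493, -0.0213134 , -0.06082645]), 'gripper_force': 0.0, 'width': 0.08814633457797574}
```

```bash
python3 -c "
import cv2
a=cv2.imread('pics/scene0.png');cv2.imwrite('pics/s0.png',cv2.resize(a,(800,600),interpolation=cv2.INTER_CUBIC))
a=cv2.imread('pics/side0.png');cv2.imwrite('pics/d0.png',cv2.resize(a,(800,600),interpolation=cv2.INTER_CUBIC))"
```

```text
(no output)
```

View pics/s0.png

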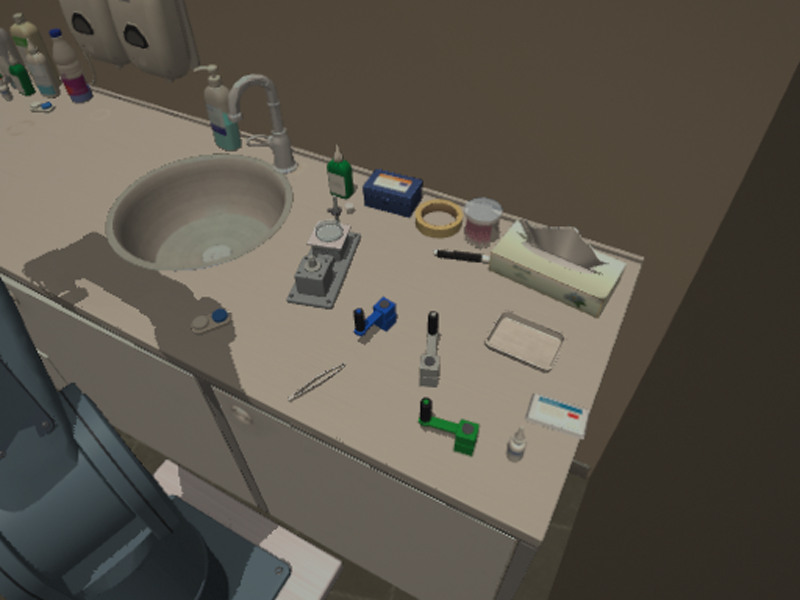

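View pics/d0.png

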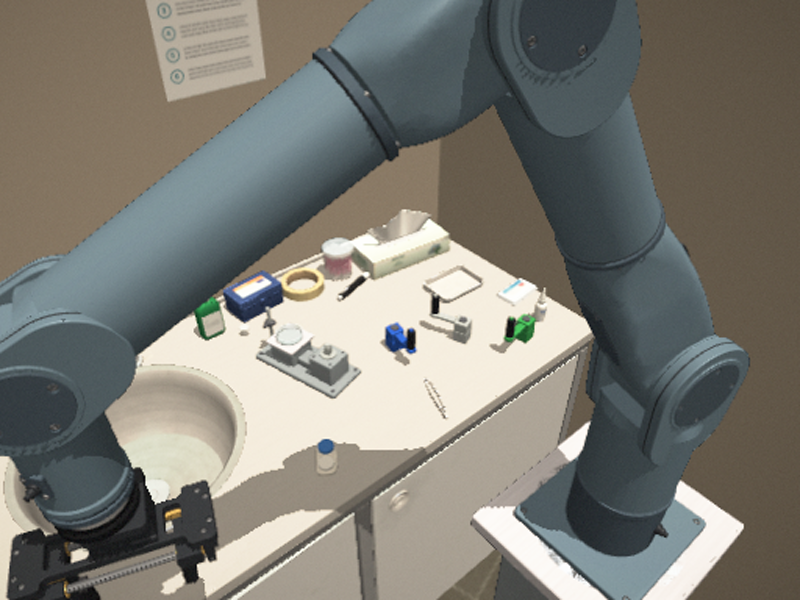

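The scene view shows three crank candidates: grey steel hub at (429,365) with handle (433,322), blue at (378,316), and green at (455,430). The description says steel, so I choose the grey one. The lift tower is at (316,270), the stage at (328,236), the pointer post at (336,205) and the tray at (525,341). I'll check the choice in a crop and measure.

```bash
python3 - <<'E'
from h import *
s=load('scene0.png'); d=load('side0.png'); k=512/800
S=lambda u,v,z:np.round(onz(s,(u*k,v*k),z),3)
print('hub',S(430,359,.05),'handle top',S(433,315,.091),'collar/nose tip',S(315,256,.088))
print('stage',S(329,236,.06),'tray',S(525,341,.01),[S(*c,.016) for c in((500,315),(563,339),(547,369),(487,343))])
print('bed corners',[S(*c,.012) for c in((288,297),(327,306),(361,239),(329,231))])
print('tip tri',tri(s,(315*k,256*k),d,(328*k,347*k)))
print('bystanders dropper',S(516,455,0),'lens case',S(210,322,.0),'forceps',S(290,400,0),S(344,366,0),'pen',S(435,252,.01),'green',S(465,430,.05),'blue',S(382,308,.05),S(360,312,.09))
p=s['pixels']; c=p[110:300,180:370]; cv2.imwrite('pics/c1.png',cv2.resize(c,(590,590),interpolation=cv2.INTER_CUBIC))
E
```

```text
hub [ 0.474 -0.129  0.05 ] handle top [ 0.528 -0.107  0.091] collar/nose tip [0.558 0.146 0.088]
stage [0.641 0.174 0.06 ] tray [ 0.613 -0.247  0.01 ] [array([ 0.643, -0.188,  0.016]), array([ 0.643, -0.306,  0.016]), array([ 0.569, -0.301,  0.016]), array([ 0.573, -0.191,  0.016])]
bed corners [array([0.503, 0.182, 0.012]), array([0.519, 0.104, 0.012]), array([0.707, 0.144, 0.012]), array([0.697, 0.217, 0.012])]
tip tri (array([0.55741445, 0.14906667, 0.08017598]), np.float64(0.010440298257232278))
bystanders dropper [ 0.406 -0.31   0.   ] lens case [0.393 0.282 0.   ] forceps [0.326 0.052 0.   ] [0.425 0.01  0.   ] pen [ 0.744 -0.008  0.01 ] green [ 0.382 -0.232  0.05 ] blue [ 0.533 -0.006  0.05 ] [0.479 0.003 0.09 ]
```

View pics/c1.png

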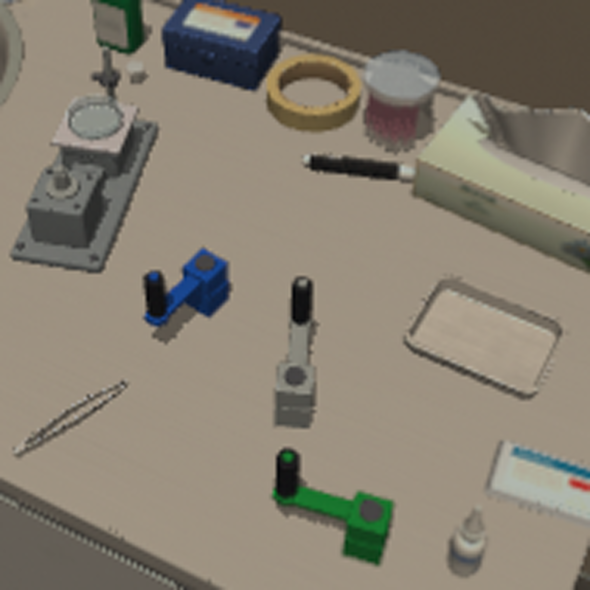

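The crop confirms it. The grey crank's hub top is at crop (295,376) and its handle top at (302,283), both plain steel and black. The blue crank at (208,265) and the green one at (370,515) are the look-alikes. I'll go towards the crank by way of the lift, so I can view it from above as I pass.

```bash
cat >> h.py <<'E'
def tool():
    o=observe(); return o,R.from_rotvec(o['tcp_rot'])
def to(pos,yaw=None):
    """print dp (mm), dr (deg) in tool axes to TCP pos, tool pointing down, tool x at world yaw (deg); mod 180 nearest"""
    o,T=tool(); x=T.as_matrix()[:,0]; y0=np.degrees(np.arctan2(x[1],x[0]))
    dp=T.inv().apply(np.array(pos)-o['eef_pos'])*1e3
    if yaw is None: yaw=y0
    yaw=y0+(yaw-y0+90)%180-90; a=np.radians(yaw)
    G=R.from_matrix(np.array([[np.cos(a),np.sin(a),0],[np.sin(a),-np.cos(a),0],[0,0,-1]]).T.T)
    dr=np.degrees((T.inv()*G).as_rotvec())
    print('t',round(o['clock'],2),'yaw now',round(y0,1),'->',round(yaw,1),'dp',np.round(dp,1),'dr',np.round(dr,1),'j7',round(o['joints'][6],2),'F',np.round(o['contact_force'],1),'pos',np.round(o['eef_pos'],4),'w',round(o['width'],4),'gf',round(o['gripper_force'],1))
E
python3 - <<'E'
from h import *
import workcell
print('grasp_offset',workcell.grasp_offset if hasattr(workcell,'grasp_offset') else dir(workcell))
to([.45,.15,.28],0); to([.474,-.129,.25],22)
w=load('wrist0.png'); print('wrist ctr ray at z=0',onz(w,(256,192),0), 'TCP px',proj(w,[.209,.615,.0]))
s=load('scene0.png'); print(onz(s,(272.8,256.5),.091))
E
```

```text
grasp_offset 0.0187
t 0.15 yaw now 161.2 -> 180.0 dp [-377.7 -362.8  -41.4] dr [ -0.1  -0.  -18.8] j7 -0.07 F [ 0.7  0.2 -0.6] pos [0.2092 0.615  0.2381] w 0.0881 gf 0.0
t 0.15 yaw now 161.2 -> 202.0 dp [-490.2 -619.1  -11.1] dr [ -0.1  -0.  -40.8] j7 -0.07 F [ 0.7  0.2 -0.6] pos [0.2092 0.615  0.2381] w 0.0881 gf 0.0
wrist ctr ray at z=0 [0.25085898 0.60076069 0.        ] TCP px [255.99600562 161.10533514]
[ 0.37675894 -0.16989037  0.091     ]
```

```bash
python3 -m jog '[{"dp":[-45,-36,-15],"dr":[0,0,-4]},{"dp":[-93,-74,-30],"dr":[0,0,-8]},{"dp":[-140,-112,-40],"dr":[0,0,-12]},{"dp":[-187,-150,-50],"dr":[0,0,-16]},{"dp":[-235,-188,-60],"dr":[0,0,-18.8]}]'
python3 - <<'E'
from h import *
to([.50,.16,.30],0)
E
```

```text
t 0.15 yaw now 161.2 -> 180.0 dp [-421.8 -337.2  -61.5] dr [ -0.1  -0.  -18.8] j7 -0.07 F [ 0.7  0.2 -0.6] pos [0.2092 0.615  0.2381] w 0.0881 gf 0.0invalid input at $[0]: expected keys dp, dr, grip
```

```bash
python3 -m jog '[{"dp":[-45,-36,-15],"dr":[0,0,-4],"grip":88},{"dp":[-93,-74,-30],"dr":[0,0,-8],"grip":88},{"dp":[-140,-112,-40],"dr":[0,0,-12],"grip":88},{"dp":[-187,-150,-50],"dr":[0,0,-16],"grip":88},{"dp":[-235,-188,-60],"dr":[0,0,-18.8],"grip":88}]'
python3 - <<'E'
from h import *
to([.50,.16,.30],0)
E
```

```text
clock: 0.78
eef_pos: [0.372, 0.3598, 0.299]
tcp_rot: [-0.004, 3.142, -0.0]
contact_force: [0.7, 0.5, -0.5]
width: 0.0881
gripper_force: 0.0
t 0.78 yaw now -179.9 -> -180.0 dp [-127.6 -200.1   -1. ] dr [-0.   0.   0.1] j7 0.72 F [ 0.7  0.5 -0.5] pos [0.372  0.3598 0.299 ] w 0.0881 gf 0.0
```

```bash
python3 -m jog '[{"dp":[-32,-50,0],"dr":[0,0,0],"grip":88},{"dp":[-64,-100,0],"dr":[0,0,0],"grip":88},{"dp":[-96,-150,0],"dr":[0,0,0],"grip":88},{"dp":[-128,-200,0],"dr":[0,0,0],"grip":88},{"dp":[-128,-200,0],"dr":[0,0,0],"grip":88}]'
python3 - <<'E'
from h import *
im=snap('wrist','w1.png'); to([.474,-.129,.25],22)
print(proj(im,[.558,.146,.08]))
cv2.imwrite('pics/w1b.png',cv2.resize(im['pixels'],(800,600),interpolation=cv2.INTER_CUBIC))
E
```

```text
clock: 1.4
eef_pos: [0.5014, 0.1565, 0.2987]
tcp_rot: [0.013, 3.141, -0.003]
contact_force: [0.5, 2.0, -0.0]
width: 0.0881
gripper_force: 0.0
t 1.45 yaw now 179.7 -> 202.0 dp [  24.7 -288.7   48.7] dr [ -0.   -0.  -22.3] j7 1.22 F [ 0.2  1.3 -0. ] pos [0.5    0.1597 0.2985] w 0.0881 gf 0.0
[248.84529024 204.64779186]
```

View pics/w1b.png

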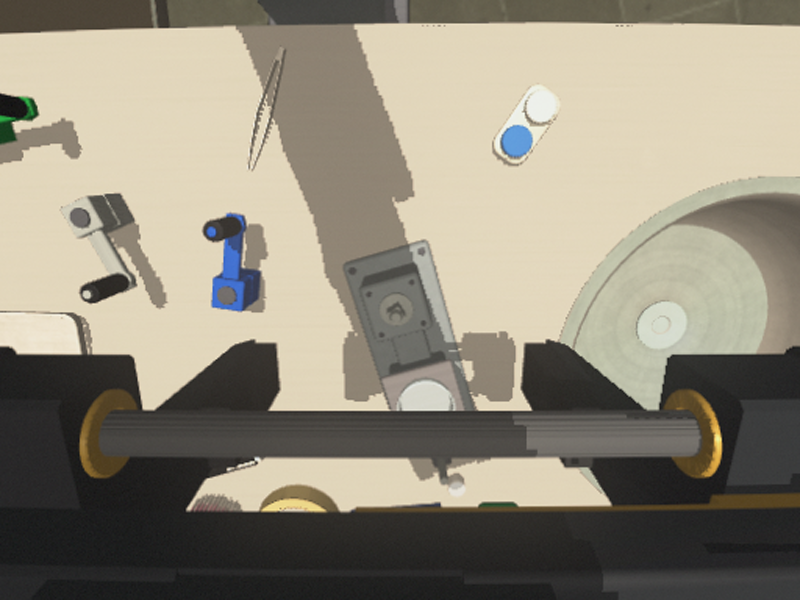

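The wrist view from above shows the lift with its shaft at (397,309), the collar around it, and the dish at (425,393). The grey crank's hub top is at (80,217) and its handle top at (90,293). The blue crank is at (230,262) and the forceps at (266,110). Next I'll get metric positions and a zoom of the shaft and pointer.

```bash
python3 - <<'E'
from h import *
w=load('w1.png'); k=.64; s=load('scene0.png'); d=load('side0.png')
S=lambda u,v,z:np.round(onz(w,(u*k,v*k),z),4)
print('hub',S(80,217,.05),'handle',S(90,293,.091),'tip',S(396,309,.0885),'collar',S(399,309,.066))
print('bed corners',S(344,264,.012),S(428,241,.012),'tip tri',tri(w,(396*k,309*k),s,(315*k,256*k)))
print('hub tri',tri(w,(80*k,217*k),s,(275,231.1)),'handle tri',tri(w,(90*k,293*k),s,(277.3,201.1)))
big=cv2.resize(w['pixels'][160:250,205:315],None,fx=5.4,fy=5.4,interpolation=cv2.INTER_CUBIC)
big=cv2.convertScaleAbs(big,alpha=1.7)
sc=cv2.resize(s['pixels'][118:200,180:235],(400,596),interpolation=cv2.INTER_CUBIC)
cv2.imwrite('pics/z1.png',big[:,:600]); cv2.imwrite('pics/z1s.png',sc)
o=np.zeros((600,800,3),np.uint8); a=cv2.resize(big[:,60:560],(450,438)); o[:438,:450]=a; b=cv2.resize(sc,(345,514)); o[:514,455:]=b; cv2.imwrite('pics/z2.png',o)
E
```

```text
hub [ 0.4687 -0.1319  0.05  ] handle [ 0.5288 -0.1057  0.091 ] tip [0.5456 0.1525 0.0885] collar [0.5526 0.1549 0.066 ]
bed corners [0.5218 0.0999 0.012 ] [0.4994 0.1837 0.012 ] tip tri (array([0.55126611, 0.14884756, 0.08809219]), np.float64(0.012812809576598427))
hub tri (array([ 0.46870815, -0.13097598,  0.05135433]), np.float64(0.0002118303044741572)) handle tri (array([ 0.52928828, -0.10609724,  0.09100229]), np.float64(0.0010436354138861222))
```

View pics/z2.png

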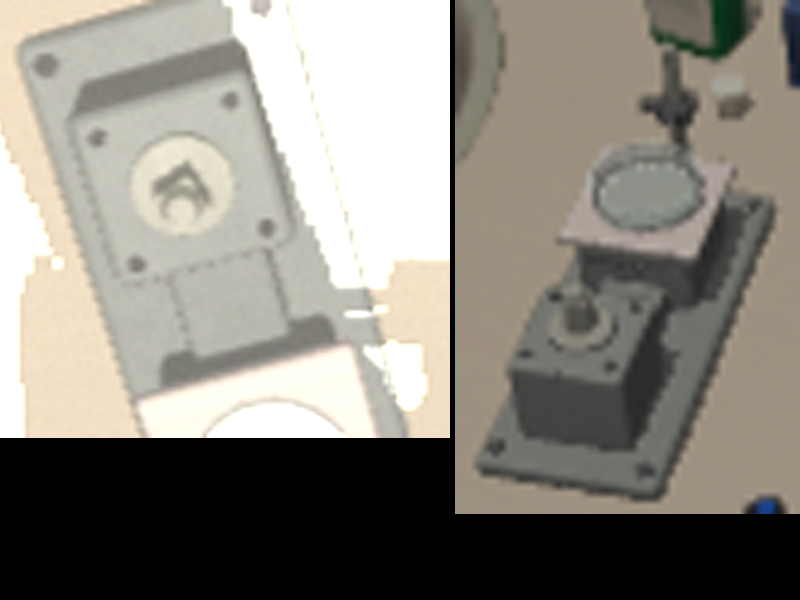

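The square shows a corner towards the robot at left (193,163), with face directions about (43,-22) and (20,32). That puts the square at roughly 27° world, modulo 90, and the crank's yaw is about 22°. The collar centre is at left (183,185) and in the right panel at (582,325).

```bash
python3 - <<'E'
from h import *
w=load('w1.png'); s=load('scene0.png')
a=(253.8,198.); n=(253.8,202.75); b=(200.2,169.8)
print('collar',onz(w,a,.066),onz(s,b,.066),tri(w,a,s,b)); print('nose',onz(w,n,.0885))
to([.467,-.131,.20],22.3)
E
```

```text
collar [0.55292031 0.15266901 0.066     ] [0.55317426 0.15138901 0.066     ] (array([0.55369748, 0.15240347, 0.06477089]), np.float64(0.0009042351352887626))
nose [0.55254066 0.1528927  0.0885    ]
t 1.45 yaw now 179.7 -> 202.3 dp [  31.7 -290.7   98.7] dr [ -0.   -0.  -22.6] j7 1.22 F [ 0.2  1.3 -0. ] pos [0.5    0.1597 0.2985] w 0.0881 gf 0.0
```

```bash
python3 -m jog '[{"dp":[6,-58,15],"dr":[0,0,-4.5],"grip":88},{"dp":[12,-116,30],"dr":[0,0,-9],"grip":88},{"dp":[18,-174,40],"dr":[0,0,-13.5],"grip":88},{"dp":[25,-232,50],"dr":[0,0,-18],"grip":88},{"dp":[31.7,-290.7,60],"dr":[0,0,-22.6],"grip":88}]' >/dev/null;  python3 -m jog '[{"dp":[0,0,20],"dr":[0,0,0],"grip":88},{"dp":[0,0,38],"dr":[0,0,0],"grip":88},{"dp":[0,0,38],"dr":[0,0,0],"grip":88}]'
python3 - <<'E'
from h import *
im=snap('wrist','w2.png'); to([.4687,-.131,.20],22.3)
print(proj(im,[.4687,-.131,.05]),proj(im,[.529,-.106,.091]))
cv2.imwrite('pics/w2b.png',cv2.resize(im['pixels'],(800,600),interpolation=cv2.INTER_CUBIC))
E
```

```text
clock: 2.45
eef_pos: [0.4669, -0.1272, 0.1997]
tcp_rot: [0.619, -3.077, -0.002]
contact_force: [0.0, -0.0, 0.6]
width: 0.0878
gripper_force: 0.0
t 2.5 yaw now -157.3 -> -157.7 dp [ 0.3 -3.6  0.5] dr [ 0.1 -0.   0.4] j7 2.25 F [ 0.1  0.1 -0.1] pos [ 0.4676 -0.1275  0.2005] w 0.0878 gf 0.0
[251.99557969 175.64455599] [251.50510175 248.73104148]
```

View pics/w2b.png

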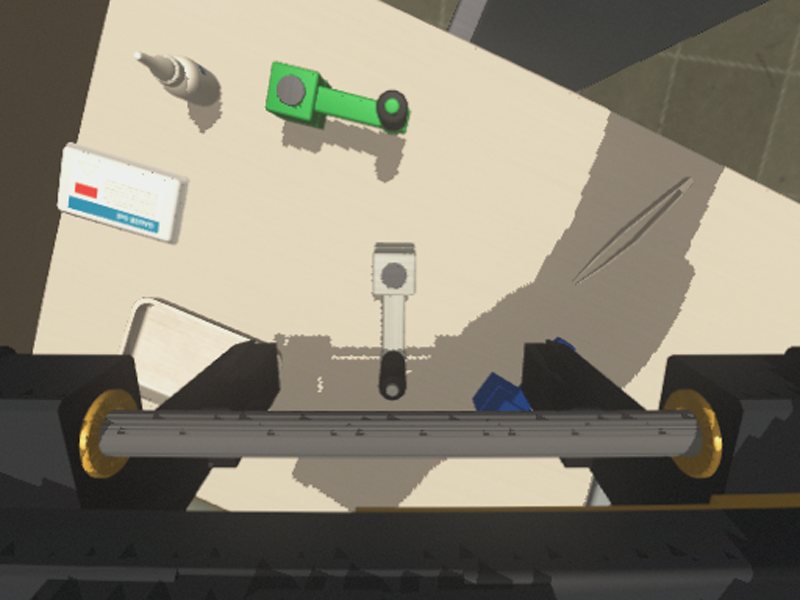

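The hub top is at (394,275), within 0.5 px of prediction, and the arm runs straight down to the handle at (392,390). The blue crank at (500,395) clears the gripper. I'll descend and grip.

```bash
python3 -m jog '[{"dp":[0.3,-3.6,45],"dr":[0,0,0.4],"grip":62},{"dp":[0.3,-3.6,95],"dr":[0,0,0.4],"grip":62},{"dp":[0.3,-3.6,140],"dr":[0,0,0.4],"grip":62},{"dp":[0.3,-3.6,170],"dr":[0,0,0.4],"grip":62},{"dp":[0.3,-3.6,185],"dr":[0,0,0.4],"grip":62}]' >/dev/null;  python3 -m jog '[{"dp":[0,0,5],"dr":[0,0,0],"grip":62},{"dp":[0,0,6],"dr":[0,0,0],"grip":62},{"dp":[0,0,6],"dr":[0,0,0],"grip":62}]'
python3 - <<'E'
from h import *
to([.4687,-.131,.0085],22.3)
E
```

```text
clock: 3.5
eef_pos: [0.4696, -0.1325, 0.0107]
tcp_rot: [-0.605, 3.081, -0.001]
contact_force: [-0.6, 0.1, -0.6]
width: 0.0623
gripper_force: 0.0
t 3.5 yaw now -157.8 -> -157.7 dp [0.3 1.7 2.2] dr [-0.1  0.1 -0.1] j7 2.36 F [-0.6  0.1 -0.6] pos [ 0.4696 -0.1325  0.0107] w 0.0623 gf 0.0
```

```bash
python3 -m jog '[{"dp":[0,0.5,2],"dr":[0,0,0],"grip":40},{"dp":[0,0.5,2],"dr":[0,0,0],"grip":24},{"dp":[0,0.5,2],"dr":[0,0,0],"grip":24},{"dp":[0,0.5,2],"dr":[0,0,0],"grip":24},{"dp":[0,0.5,2],"dr":[0,0,0],"grip":24}]' 40;  python3 -m jog '[{"dp":[0,0,-10],"dr":[0,0,0],"grip":24},{"dp":[0,0,-50],"dr":[0,0,0],"grip":24},{"dp":[0,0,-100],"dr":[0,0,0],"grip":24},{"dp":[0,0,-140],"dr":[0,0,0],"grip":24},{"dp":[0,0,-140],"dr":[0,0,0],"grip":24}]'
python3 - <<'E'
from h import *
to([.5528,.1525,.145],27)
im=snap('wrist','w3.png')
o,T=tool()
x=T.as_matrix()[:,0]; print('tool x',x)
E
```

```text
clock: 4.12
eef_pos: [0.4686, -0.1317, 0.0078]
tcp_rot: [0.606, -3.083, -0.0]
contact_force: [-1.1, 1.0, 2.1]
width: 0.0298
gripper_force: 40.0
clock: 4.75
eef_pos: [0.4705, -0.1324, 0.1505]
tcp_rot: [-0.604, 3.077, -0.003]
contact_force: [-0.1, 0.0, -2.7]
width: 0.0296
gripper_force: 40.0
t 4.75 yaw now -157.8 -> -153.0 dp [-183.9  232.7    5.7] dr [-0.2  0.3 -4.8] j7 2.29 F [-0.1  0.  -2.7] pos [ 0.4705 -0.1324  0.1505] w 0.0296 gf 40.0
tool x [-0.92570364 -0.37824353 -0.00214568]
```

```bash
python3 -m jog '[{"dp":[-37,47,0],"dr":[0,0,-1],"grip":24},{"dp":[-74,94,0],"dr":[0,0,-2],"grip":24},{"dp":[-110,140,0],"dr":[0,0,-3],"grip":24},{"dp":[-147,187,0],"dr":[0,0,-4],"grip":24},{"dp":[-174,220,2],"dr":[0,0,-4.8],"grip":24}]' >/dev/null; python3 -m jog '[{"dp":[-10,13,10],"dr":[0,0,0],"grip":24},{"dp":[-10,13,30],"dr":[0,0,0],"grip":24},{"dp":[-10,13,30],"dr":[0,0,0],"grip":24},{"dp":[-10,13,30],"dr":[0,0,0],"grip":24}]'
python3 - <<'E'
from h import *
im=snap('wrist','w4.png')
to([.5528,.1525,.110],27)
for f in('w3.png','w4.png'):
    w=load(f); 
    if f=='w4.png': o,T=tool(); P=o['eef_pos']
    else: P=np.array([.4705,-.1324,.1505])
    p=proj(w,P+[0,0,.0422]); print(f,'pred',p)
    g=cv2.cvtColor(w['pixels'],cv2.COLOR_BGR2GRAY); u,v=int(p[0]),int(p[1]); r=22
    c=g[v-r:v+r,u-r:u+r]; print(c[::4,::4])
w=load('w4.png');c=w['pixels'][100:250,155:355];cv2.imwrite('pics/z4.png',cv2.resize(c,(800,600),interpolation=cv2.INTER_CUBIC))
E
```

```text
clock: 5.92
eef_pos: [0.5491, 0.1524, 0.1153]
tcp_rot: [0.731, -3.054, 0.001]
contact_force: [0.2, 0.8, -2.9]
width: 0.0294
gripper_force: 40.0
t 5.97 yaw now -153.1 -> -153.0 dp [-2.8 -1.6  5.8] dr [-0.  -0.  -0.1] j7 1.81 F [-0.5  0.4 -3.1] pos [0.5496 0.1527 0.1158] w 0.0299 gf 40.0
w3.png pred [255.94173621 275.58536236]
[[142 140 142 140 141 141 140 140 139 138 139]
 [139 138 137 137 138 137 136 136 137 136 135]
 [139 140 138  58  60  68  76  58  56 130 136]
 [ 75  74  74  74  75  74  73  73  75  68  73]
 [ 82  86  97  95  95  95  95  94  95  96  78]
 [107 106 108 108 105 106 107 106 107 107 107]
 [ 77 118 121 120  77  78 121 120 120 122 120]
 [127 128 129 129 128 128 129 128 129 127 129]
 [126 126 126 127 126 127 124 126 127 125 125]
 [122 122 122 122 122 122 122 121 121 121 122]
 [128 128 128  91  89  92  91  92  90  97 128]]
w4.png pred [256.5399923  276.72972332]
[[142 142 142 141 141 140 140 141 138 140 138]
 [139 137 138 137 138  76  76 136 135 135 135]
 [140 142 117  60  75  79  79  71  56 125 138]
 [ 70  70  71  71  70  68  70  69  71  68  69]
 [ 72  75  73  74  72  73  75  74  74  72  72]
 [ 81  81  81  83  81  82  81  82  81  80  81]
 [ 78  76  78  78  77  76  76  76  76  76  78]
 [ 82  81  83  82  82  81  81  82  82  82  82]
 [ 81  82  82  81  82  81  82  82  82  81  82]
 [ 82  81  80  81  80  80  82  80  82  81  79]
 [139 140 137  77  77  75  77  78  77 138 137]]
```

View pics/z4.png

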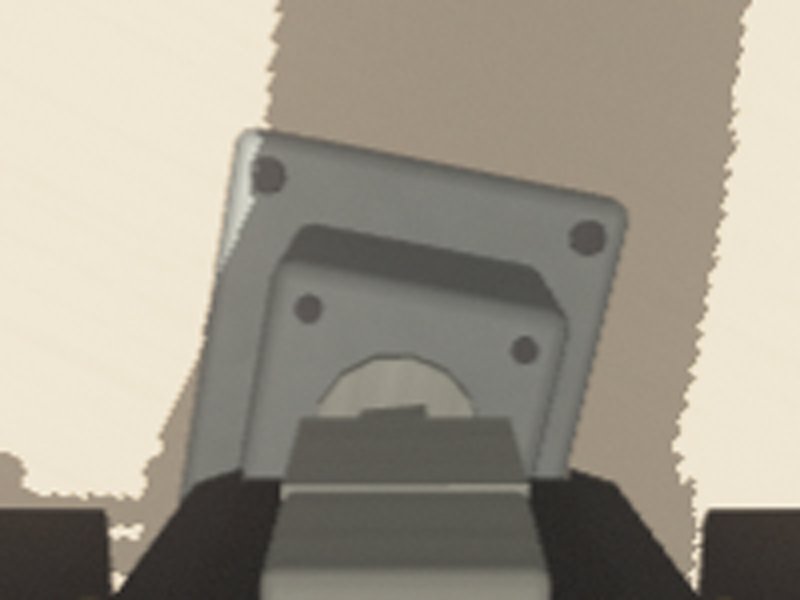

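The view shows the hub's near lower edge at about (405,418) just above the collar (395,385). A sliver of the square's face runs from (360,412) to (425,405), tilted about 6°, so the square is at about 31–33°. I'll check the hub's offset along tool x by projection.

```bash
python3 - <<'E'
from h import *
w=load('w4.png'); o,T=tool(); P=o['eef_pos']; x=T.as_matrix()[:,0]
for dz in(-.0078,.0422):
  p=proj(w,P+x*.015+[0,0,dz]); print(dz,p,(p-[155,100])*4)
# underside near edge row, collar centre column
print('edge on plane',(onz(w,(256.3,204.5),P[2]-.0078)-P)@x)
g=cv2.cvtColor(w['pixels'],cv2.COLOR_BGR2GRAY); print(g[196:262,256])
print('square sliver',onz(w,(155+360/4,100+412/4),.075),onz(w,(155+425/4,100+405/4),.075))
to([.5528,.1525,.110],31)
E
```

```text
-0.0078 [256.45010356 204.54619468] [405.80041423 418.18477872]
0.0422 [256.53918833 243.89280151] [406.1567533  575.57120605]
edge on plane 0.015025516380043824
[147 145 144 145 147 122  93  88  90  89  89  88  89  90  90  91  90  91
  90  89  89  90  91  89  91 124 128  95  87  87  88  89  88  89  89  86
  86  88  88  89  89  87  87  85  84  89 105 116 126 130 130 133 138 140
 139 140 141 142 140 141 139 125  59  56  57  80]
square sliver [0.54863426 0.14327459 0.075     ] [0.54238355 0.15276386 0.075     ]
t 5.97 yaw now -153.1 -> -149.0 dp [-2.8 -1.6  5.8] dr [-0.  -0.  -4.1] j7 1.81 F [-0.5  0.4 -3.1] pos [0.5496 0.1527 0.1158] w 0.0299 gf 40.0
```

```bash
python3 -m jog '[{"dp":[-2.8,-1.6,3],"dr":[0,0,-3],"grip":24},{"dp":[-2.8,-1.6,6],"dr":[0,0,-5],"grip":24},{"dp":[-2.8,-1.6,8],"dr":[0,0,-5],"grip":24},{"dp":[-2.8,-1.6,8],"dr":[0,0,-5],"grip":24}]' >/dev/null;  python3 -m jog '[{"dp":[0,0,2],"dr":[0,0,0],"grip":24},{"dp":[0,0,4],"dr":[0,0,0],"grip":24},{"dp":[0,0,6],"dr":[0,0,0],"grip":24},{"dp":[0,0,6],"dr":[0,0,0],"grip":24}]'
python3 - <<'E'
from h import *
to([.5528,.1525,.090],32)
E
```

```text
clock: 6.98
eef_pos: [0.5526, 0.1535, 0.1015]
tcp_rot: [0.866, -3.019, 0.0]
contact_force: [0.5, 0.6, -3.2]
width: 0.0298
gripper_force: 40.0
t 6.97 yaw now -148.0 -> -148.0 dp [ 0.3 -0.9 11.5] dr [ 0. -0.  0.] j7 1.89 F [ 0.5  0.6 -3.2] pos [0.5526 0.1535 0.1015] w 0.0298 gf 40.0
```

```bash
python3 -m jog '[{"dp":[0,-0.5,2],"dr":[0,0,0],"grip":24},{"dp":[0,-0.5,4],"dr":[0,0,0],"grip":24},{"dp":[0,-0.5,6],"dr":[0,0,0],"grip":24},{"dp":[0,-0.5,8],"dr":[0,0,0],"grip":24},{"dp":[0,-0.5,10],"dr":[0,0,0],"grip":24}]'
python3 -m jog '[{"dp":[0,0,1],"dr":[0,0,0],"grip":24},{"dp":[0,0,2],"dr":[0,0,0],"grip":24},{"dp":[0,0,3],"dr":[0,0,0],"grip":24}]'
```

```text
clock: 7.6
eef_pos: [0.553, 0.1531, 0.0916]
tcp_rot: [0.867, -3.02, 0.0]
contact_force: [-0.1, 0.1, -3.2]
width: 0.0298
gripper_force: 40.0
clock: 7.98
eef_pos: [0.5528, 0.153, 0.0886]
tcp_rot: [0.866, -3.019, 0.0]
contact_force: [-0.7, -1.0, -2.8]
width: 0.0294
gripper_force: 40.0
```

```bash
python3 -m jog '[{"dp":[0,0,1.5],"dr":[0,0,0],"grip":24},{"dp":[0,0,3],"dr":[0,0,0],"grip":24},{"dp":[0,0,4],"dr":[0,0,0],"grip":24}]'
python3 -m jog '[{"dp":[0,0,1.5],"dr":[0,0,0],"grip":24},{"dp":[0,0,3],"dr":[0,0,0],"grip":24},{"dp":[0,0,4],"dr":[0,0,0],"grip":24}]'
```

```text
clock: 8.35
eef_pos: [0.5528, 0.153, 0.0846]
tcp_rot: [0.866, -3.019, 0.0]
contact_force: [-1.0, -1.4, -1.8]
width: 0.0296
gripper_force: 40.0
clock: 8.72
eef_pos: [0.5528, 0.153, 0.0806]
tcp_rot: [0.866, -3.019, 0.0]
contact_force: [-1.9, -1.2, -2.5]
width: 0.0299
gripper_force: 40.0
```

It's sliding on with no resistance, so the angle is right. I'll go on down gently to the collar.

```bash
python3 -m jog '[{"dp":[0,0,1.5],"dr":[0,0,0],"grip":24},{"dp":[0,0,3],"dr":[0,0,0],"grip":24},{"dp":[0,0,4.5],"dr":[0,0,0],"grip":24}]'
python3 -m jog '[{"dp":[0,0,0.8],"dr":[0,0,0],"grip":24},{"dp":[0,0,1.6],"dr":[0,0,0],"grip":24},{"dp":[0,0,2.2],"dr":[0,0,0],"grip":24},{"dp":[0,0,2.2],"dr":[0,0,0],"grip":24}]'
```

```text
clock: 9.1
eef_pos: [0.5529, 0.153, 0.0761]
tcp_rot: [0.866, -3.019, 0.0]
contact_force: [-2.0, -0.9, -1.1]
width: 0.0297
gripper_force: 40.0
clock: 9.6
eef_pos: [0.5529, 0.153, 0.0739]
tcp_rot: [0.866, -3.019, 0.0]
contact_force: [-2.0, -1.4, -2.6]
width: 0.0299
gripper_force: 40.0
```

```bash
python3 -m jog '[{"dp":[0,0,0.4],"dr":[0,0,0],"grip":24},{"dp":[0,0,0.8],"dr":[0,0,0],"grip":24},{"dp":[0,0,0.8],"dr":[0,0,0],"grip":24}]'
python3 - <<'E'
from h import *
to([.5528,.1525,.13],0)
a=snap('scene','s5.png');b=snap('side','d5.png')
E
```

```text
clock: 9.98
eef_pos: [0.5529, 0.153, 0.0738]
tcp_rot: [0.866, -3.019, -0.0]
contact_force: [-5.5, -2.2, 6.2]
width: 0.03
gripper_force: 40.0
t 9.97 yaw now -148.0 -> -180.0 dp [  0.4  -0.4 -56.2] dr [ 0. -0. 32.] j7 1.9 F [-5.5 -2.2  6.2] pos [0.5529 0.153  0.0738] w 0.03 gf 40.0
```

```bash
python3 -m jog '[{"dp":[0,0,0],"dr":[0,0,0],"grip":50},{"dp":[0,0,0],"dr":[0,0,0],"grip":50},{"dp":[0,0,-10],"dr":[0,0,0],"grip":50},{"dp":[0,0,-60],"dr":[0,0,0],"grip":50},{"dp":[0,0,-115],"dr":[0,0,0],"grip":50}]';python3 -m jog '[{"dp":[30,0,-10],"dr":[0,0,0],"grip":50},{"dp":[60,0,-10],"dr":[0,0,0],"grip":50},{"dp":[60,0,-10],"dr":[0,0,0],"grip":50},{"dp":[60,0,-10],"dr":[0,0,0],"grip":50}]'
python3 - <<'E'
from h import *
a=snap('wrist','w6.png'); to([.608,.1874,.175],32)
print('handle',proj(a,[.608,.1874,.157]),'hub',proj(a,[.5529,.153,.116]),'post top est',proj(a,[.70,.19,.11]))
E
python3 -m jog '[{"dp":[0,90,0],"dr":[10,0,0],"grip":50},{"dp":[0,90,0],"dr":[20,0,0],"grip":50},{"dp":[0,90,0],"dr":[30,0,0],"grip":50},{"dp":[0,90,0],"dr":[30,0,0],"grip":50},{"dp":[0,90,0],"dr":[30,0,0],"grip":50}]'
python3 - <<'E'
from h import *
a=snap('wrist','w7.png'); to([.608,.1874,.175],32)
print('handle',proj(a,[.608,.1874,.157]),'hub',proj(a,[.5529,.153,.116]),'post top est',proj(a,[.70,.19,.11]))
A=cv2.imread('pics/w6.png');B=a['pixels']
cv2.imwrite('pics/z7.png',np.hstack([cv2.resize(A,(400,300)),cv2.resize(B,(400,300))]))
E
```

```text
clock: 10.7
eef_pos: [0.5528, 0.1531, 0.1898]
tcp_rot: [0.867, -3.019, 0.0]
contact_force: [1.1, 0.5, -0.0]
width: 0.05
gripper_force: 0.0
clock: 11.2
eef_pos: [0.503, 0.1219, 0.1989]
tcp_rot: [-0.866, 3.018, 0.0]
contact_force: [-0.7, 0.6, -0.0]
width: 0.0501
gripper_force: 0.0
t 11.25 yaw now -148.0 -> -148.0 dp [-123.6   -0.2   23.8] dr [-0.   0.1  0. ] j7 1.89 F [ 0.2 -0.1 -0.1] pos [0.503  0.122  0.1986] w 0.0499 gf 0.0
handle [256.15186749 349.85652515] hub [256.22622151 254.97860355] post top est [212.49614434 373.57534044]
clock: 11.88
eef_pos: [0.4539, 0.1999, 0.1975]
tcp_rot: [-0.808, 2.789, -0.748]
contact_force: [-0.7, 0.0, 0.6]
width: 0.0501
gripper_force: 0.0
t 11.93 yaw now -147.9 -> -148.0 dp [-124.1  -67.3   65.2] dr [-30.    0.    0.1] j7 1.01 F [0.1 0.3 0.5] pos [0.4546 0.1984 0.198 ] w 0.0502 gf 0.0
handle [193.6941877  316.73147002] hub [217.62342398 238.86801763] post top est [194.7689539  333.92392809]
```

View pics/z7.png

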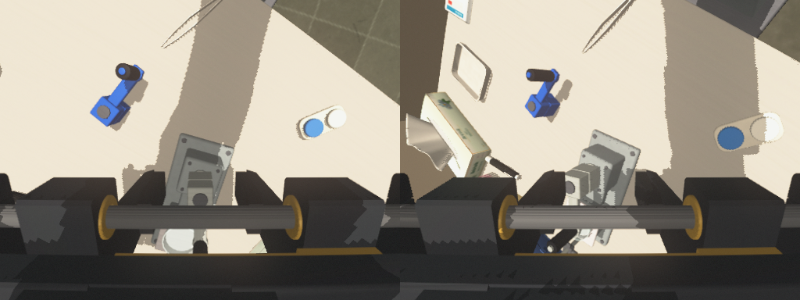

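The gripper blocks the lower half of the wrist view. To see the stage and pointer, the TCP must sit beyond the lift, so that the lift lies on the camera's clear side.

```bash
python3 - <<'E'
from h import *
to([.60,.20,.27],32); to([.73,.20,.26],32)
s=load('scene0.png')
k=82/514
f=lambda u,v:(180+(u-455)*55/345,118+v*k)
print('post top',onz(s,f(671,48),.11),'pointer',onz(s,f(672,105),.075),'stage ctr',onz(s,f(645,193),.06))
E
```

```text
t 11.93 yaw now -147.9 -> -148.0 dp [-124.  -101.8  -24.5] dr [-30.    0.    0.1] j7 1.01 F [0.1 0.3 0.5] pos [0.4546 0.1984 0.198 ] w 0.0502 gf 0.0
t 11.93 yaw now -147.9 -> -148.0 dp [-234.1 -156.7   18.6] dr [-30.    0.    0.1] j7 1.01 F [0.1 0.3 0.5] pos [0.4546 0.1984 0.198 ] w 0.0502 gf 0.0
post top [0.69979118 0.19218851 0.11      ] pointer [0.6978066  0.19418123 0.075     ] stage ctr [0.64917891 0.18025754 0.06      ]
```

```bash
python3 -m jog '[{"dp":[-30,-25,-30],"dr":[-5,0,0],"grip":50},{"dp":[-70,-60,-40],"dr":[-12,0,0],"grip":50},{"dp":[-115,-90,-25],"dr":[-20,0,0],"grip":50},{"dp":[-160,-120,-5],"dr":[-28,0,0],"grip":50},{"dp":[-200,-145,10],"dr":[-30,0,0],"grip":50}]' >/dev/null;python3 -m jog '[{"dp":[-34,-1,0],"dr":[0,0,0],"grip":50},{"dp":[-34,-1,0],"dr":[0,0,0],"grip":50},{"dp":[-34,-1,0],"dr":[0,0,0],"grip":50}]'
python3 - <<'E'
from h import *
a=snap('wrist','w8.png'); to([.73,.20,.26],32)
print(proj(a,[.699,.1925,.11]),proj(a,[.649,.179,.056]))
cv2.imwrite('pics/w8b.png',cv2.resize(a['pixels'],(400,300)))
E
python3 -m jog '[{"dp":[0,45,0],"dr":[10,0,0],"grip":50},{"dp":[0,90,0],"dr":[20,0,0],"grip":50},{"dp":[0,130,10],"dr":[30,0,0],"grip":50},{"dp":[0,150,20],"dr":[40,0,0],"grip":50},{"dp":[0,150,20],"dr":[40,0,0],"grip":50}]'
python3 - <<'E'
from h import *
b=snap('wrist','w9.png'); a=load('w8.png'); to([.73,.20,.26],32)
print(proj(b,[.699,.1925,.11]),proj(b,[.649,.179,.056]))
cv2.imwrite('pics/z9.png',np.hstack([cv2.resize(x['pixels'][:,60:452],(400,392),interpolation=cv2.INTER_CUBIC) for x in (a,b)]))
E
```

```text
clock: 12.92
eef_pos: [0.7226, 0.2084, 0.2623]
tcp_rot: [-0.864, 3.02, 0.0]
contact_force: [-0.3, -0.2, 0.2]
width: 0.0501
gripper_force: 0.0
t 12.97 yaw now -148.0 -> -148.0 dp [ -1.9 -11.5   2.6] dr [ 0.  0. -0.] j7 1.88 F [ 1.3 -0.1  0.7] pos [0.7223 0.2088 0.2626] w 0.0503 gf 0.0
[255.24707017 148.37945559] [267.84653133 101.35872731]
clock: 13.6
eef_pos: [0.6372, 0.3444, 0.2377]
tcp_rot: [-0.788, 2.677, -0.974]
contact_force: [-0.0, 0.3, -0.3]
width: 0.0497
gripper_force: 0.0
t 13.65 yaw now -147.7 -> -148.0 dp [  -0.8 -140.2   91.8] dr [-39.9  -0.1   0.4] j7 1.24 F [ 1.  -0.8  0.2] pos [0.6403 0.3401 0.2404] w 0.05 gf 0.0
[222.25428872 142.91054756] [260.24508799 102.08356537]
```

View pics/z9.png

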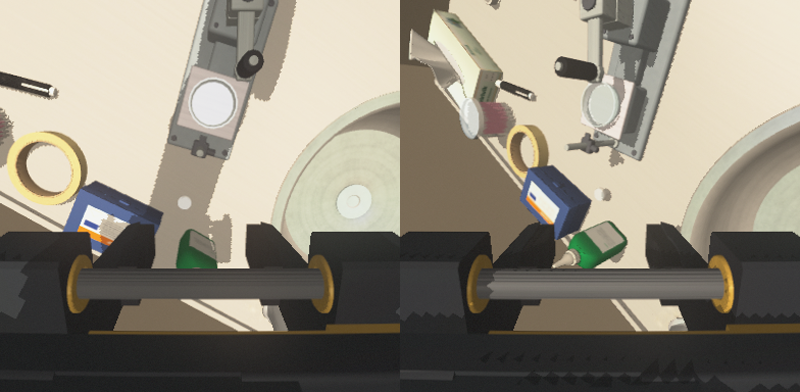

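Both views show the stage, with the dish at left (212,103) and right (601,103). They also show the pointer on its post at left (203,146) and right (583,147). I'll make one enlarged crop pair to read matching points for heights.

```bash
python3 - <<'E'
from h import *
o=[]
for f,x,y in(('w8.png',226,65),('w9.png',215,65)):
    o.append(cv2.resize(load(f)['pixels'][y:y+100,x:x+66],(396,600),interpolation=cv2.INTER_CUBIC))
cv2.imwrite('pics/z10.png',np.hstack(o))
E
```

```text
(no output)
```

View pics/z10.png

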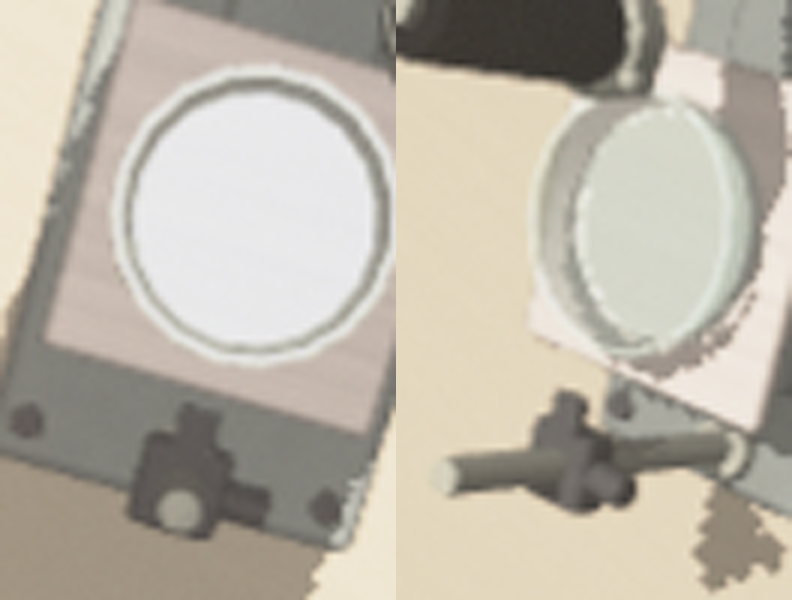

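```bash
cat > m.py <<'E'
from h import *
a=load('w8.png');b=load('w9.png')
L=lambda u,v:((u+.5)/6-.5+226,(v+.5)/6-.5+65)
Q=lambda u,v:((u-396+.5)/6-.5+215,(v+.5)/6-.5+65)
for n,l,r in(('stage near-left',(46,340),(530,333)),('stage near-right',(365,433),(757,428)),('blade tip mid',(201,407),(570,395)),('blade tip l',(182,404),(556,393)),('blade tip r',(220,411),(585,398)),('post top',(180,509),(446,476)),('bed bolt L?',(325,506),(735,450))):
    p,e=tri(a,L(*l),b,Q(*r)); print(n,np.round(p*1e3,1),round(e*1e3,2))
# where pointer blade at z would project
for z in(.070,.075,.080): print(z,[((proj(i,[.6995-.02*np.cos(.264),.1925-.02*np.sin(.264),z])-o+.5)*6-.5+[s,0]).round(0) for i,o,s in((a,np.array([226,65]),0),(b,np.array([215,65]),396))])
E
python3 m.py
```

```text
stage near-left [691.2 155.9  55.6] 0.65
stage near-right [672.1 221.2  54.4] 0.37
blade tip mid [684.8 188.8  76.1] 0.4
blade tip l [686.3 185.4  76.5] 0.75
blade tip r [683.3 192.2  75.4] 0.06
post top [699.9 193.4 109.2] 0.06
bed bolt L? [685.  220.   52.3] 10.33
0.07 [array([207., 382.]), array([593., 371.])]
0.075 [array([207., 383.]), array([577., 372.])]
0.08 [array([207., 385.]), array([562., 373.])]
```

Measured stage ≈ 55.0 mm and pointer ≈ 76.0 mm. The post top reads 109.2 against a true 110, so the triangulation is good. That means winding 21 mm ≈ 5.5 rad ≈ 315°. Next I'll go above the handle.

```bash
python3 - <<'E'
from h import *
to([.608,.1874,.19],32)
E
```

```text
t 13.65 yaw now -147.7 -> -148.0 dp [108.8 -53.1 110.7] dr [-39.9  -0.1   0.4] j7 1.24 F [ 1.  -0.8  0.2] pos [0.6403 0.3401 0.2404] w 0.05 gf 0.0
```

```bash
python3 -m jog '[{"dp":[25,-20,10],"dr":[-10,0,0],"grip":50},{"dp":[50,-35,30],"dr":[-20,0,0],"grip":50},{"dp":[75,-48,60],"dr":[-30,0,0],"grip":50},{"dp":[100,-55,90],"dr":[-39.9,-0.1,0.4],"grip":50},{"dp":[108.8,-53.1,110.7],"dr":[-39.9,-0.1,0.4],"grip":50}]' >/dev/null;python3 -m jog '[{"dp":[0,0,0],"dr":[0,0,0],"grip":50},{"dp":[0,0,0],"dr":[0,0,0],"grip":50}]'
python3 - <<'E'
from h import *
to([.608,.1874,.122],32); a=load('w8.png')
# handle top (z=.157) seen in w8 at z9-left pixel (254,64)
print('handle top seen',onz(a,(60+254*.98,64*.98),.157))
b=load('w9.png')
E
```

```text
clock: 14.52
eef_pos: [0.6105, 0.1858, 0.1929]
tcp_rot: [-0.857, 3.016, 0.001]
contact_force: [-0.5, 0.6, 0.7]
width: 0.05
gripper_force: 0.0
t 14.53 yaw now -148.3 -> -148.0 dp [ 1.8  2.8 70.9] dr [-0.1  0.4 -0.3] j7 1.87 F [-0.5  0.6  0.7] pos [0.6105 0.1858 0.1929] w 0.05 gf 0.0
handle top seen [0.61001686 0.18974473 0.157     ]
```

```bash
python3 -m jog '[{"dp":[1.5,3.2,20],"dr":[0,0.4,0],"grip":50},{"dp":[1.5,3.2,40],"dr":[0,0.4,0],"grip":50},{"dp":[1.5,3.2,58],"dr":[0,0.4,0],"grip":50},{"dp":[1.5,3.2,68],"dr":[0,0.4,0],"grip":50},{"dp":[1.5,3.2,70.5],"dr":[0,0.4,0],"grip":50}]' ;python3 -m jog '[{"dp":[0,0,0],"dr":[0,0,0],"grip":12},{"dp":[0,0,0],"dr":[0,0,0],"grip":12},{"dp":[0,0,0],"dr":[0,0,0],"grip":12},{"dp":[0,0,0],"dr":[0,0,0],"grip":12},{"dp":[0,0,0],"dr":[0,0,0],"grip":12}]' 20
python3 - <<'E'
from h import *
to([.608,.1874,.122],32)
E
```

```text
clock: 15.15
eef_pos: [0.607, 0.1865, 0.1198]
tcp_rot: [0.856, -3.019, 0.004]
contact_force: [0.0, -0.5, -0.3]
width: 0.0499
gripper_force: 0.0
clock: 15.78
eef_pos: [0.6077, 0.187, 0.1212]
tcp_rot: [0.857, -3.021, 0.004]
contact_force: [-0.5, 0.4, 2.5]
width: 0.0174
gripper_force: 20.0
t 15.78 yaw now -148.3 -> -148.0 dp [-0.5  0.2 -0.8] dr [-0.1 -0.1 -0.3] j7 1.87 F [-0.5  0.4  2.5] pos [0.6077 0.187  0.1212] w 0.0174 gf 20.0
```

```bash
python3 -m jog '[{"dp":[0.2,-5.7,0],"dr":[0,0,0],"grip":12},{"dp":[2.2,-16.8,0],"dr":[0,0,0],"grip":12},{"dp":[6.1,-27.5,0],"dr":[0,0,0],"grip":12},{"dp":[13.1,-39.1,0],"dr":[0,0,0],"grip":12},{"dp":[23.2,-49.8,0],"dr":[0,0,0],"grip":12}]'
python3 - <<'E'
from h import *
o,_=tool(); d=o['eef_pos'][:2]-[.5529,.153]; print(np.hypot(*d),np.degrees(np.arctan2(d[1],d[0])))
E
```

```text
clock: 16.4
eef_pos: [0.614, 0.131, 0.1211]
tcp_rot: [0.856, -3.02, 0.004]
contact_force: [-0.3, 1.5, 0.6]
width: 0.0176
gripper_force: 20.0
0.06489673909963511 -19.79661451176533
```

```bash
python3 -m jog '[{"dp":[14.3,-9.1,0],"dr":[0,0,0],"grip":12},{"dp":[30.5,-14.2,0],"dr":[0,0,0],"grip":12},{"dp":[47.5,-15,0],"dr":[0,0,0],"grip":12},{"dp":[64,-11.3,0],"dr":[0,0,0],"grip":12},{"dp":[79.1,-3.4,0],"dr":[0,0,0],"grip":12}]'
python3 - <<'E'
from h import *
o,_=tool(); d=o['eef_pos'][:2]-[.5529,.153]; print(np.hypot(*d),np.degrees(np.arctan2(d[1],d[0])))
E
python3 -m jog '[{"dp":[12.5,11.4,0],"dr":[0,0,0],"grip":12},{"dp":[21.6,25.7,0],"dr":[0,0,0],"grip":12},{"dp":[26.7,41.9,0],"dr":[0,0,0],"grip":12},{"dp":[27.5,58.9,0],"dr":[0,0,0],"grip":12},{"dp":[23.8,75.4,0],"dr":[0,0,0],"grip":12}]'
python3 - <<'E'
from h import *
o,_=tool(); d=o['eef_pos'][:2]-[.5529,.153]; print(np.hypot(*d),np.degrees(np.arctan2(d[1],d[0])))
E
```

```text
clock: 17.02
eef_pos: [0.5475, 0.0866, 0.1213]
tcp_rot: [0.856, -3.021, 0.005]
contact_force: [2.7, 4.5, -4.2]
width: 0.0172
gripper_force: 20.0
0.06666603309779799 -94.64279035340533
clock: 17.65
eef_pos: [0.4877, 0.14, 0.1212]
tcp_rot: [0.857, -3.019, 0.005]
contact_force: [3.7, -1.2, -2.0]
width: 0.017
gripper_force: 20.0
0.06651642692999282 -168.70541246066182
```

```bash
python3 -m jog '[{"dp":[-7.9,15.1,0],"dr":[0,0,0],"grip":12},{"dp":[-19.3,27.6,0],"dr":[0,0,0],"grip":12},{"dp":[-33.6,36.7,0],"dr":[0,0,0],"grip":12},{"dp":[-49.8,41.8,0],"dr":[0,0,0],"grip":12},{"dp":[-66.8,42.6,0],"dr":[0,0,0],"grip":12}]'
python3 -m jog '[{"dp":[-11.1,-2,0],"dr":[0,0,0],"grip":12},{"dp":[-21.8,-5.9,0],"dr":[0,0,0],"grip":12},{"dp":[-30.6,-10.9,0],"dr":[0,0,0],"grip":12},{"dp":[-36.1,-15,0],"dr":[0,0,0],"grip":12},{"dp":[-38.6,-17.3,0],"dr":[0,0,0],"grip":12}]'
python3 - <<'E'
from h import *
o,_=tool(); d=o['eef_pos'][:2]-[.5529,.153]; print(np.hypot(*d),np.degrees(np.arctan2(d[1],d[0])))
E
python3 -m jog '[{"dp":[0,0,0],"dr":[0,0,0],"grip":12},{"dp":[0,0,0],"dr":[0,0,0],"grip":40},{"dp":[0,0,0],"dr":[0,0,0],"grip":50},{"dp":[0,0,0],"dr":[0,0,0],"grip":50}]'
python3 - <<'E'
from h import *
to([.608,.1874,.2],32); to([.7223,.2088,.2626],32)
E
```

```text
clock: 18.27
eef_pos: [0.5231, 0.2111, 0.1206]
tcp_rot: [0.857, -3.018, 0.005]
contact_force: [-0.9, -7.4, 0.6]
width: 0.0172
gripper_force: 20.1
clock: 18.9
eef_pos: [0.565, 0.2163, 0.1207]
tcp_rot: [0.856, -3.02, 0.003]
contact_force: [-3.0, -1.9, 1.0]
width: 0.0172
gripper_force: 20.0
0.06444550246674975 79.20539540991123
clock: 19.4
eef_pos: [0.5652, 0.2167, 0.1211]
tcp_rot: [0.858, -3.021, 0.003]
contact_force: [0.1, -0.3, 0.2]
width: 0.0453
gripper_force: 0.0
t 19.4 yaw now -148.3 -> -148.0 dp [-20.9 -47.6 -78.8] dr [-0.1 -0.1 -0.3] j7 1.8 F [ 0.1 -0.3  0.2] pos [0.5652 0.2167 0.1211] w 0.0453 gf 0.0
t 19.4 yaw now -148.3 -> -148.0 dp [-129.2  -89.6 -141.6] dr [-0.1 -0.1 -0.3] j7 1.8 F [ 0.1 -0.3  0.2] pos [0.5652 0.2167 0.1211] w 0.0453 gf 0.0
```

```bash
python3 -m jog '[{"dp":[0,0,-20],"dr":[0,0,0],"grip":50},{"dp":[0,0,-70],"dr":[0,0,0],"grip":50},{"dp":[-30,-20,-110],"dr":[0,0,0],"grip":50},{"dp":[-75,-55,-141],"dr":[0,0,0],"grip":50},{"dp":[-129,-90,-141.6],"dr":[0,0,0.3],"grip":50}]' >/dev/null;python3 -m jog '[{"dp":[0,0,0],"dr":[0,0,0],"grip":50},{"dp":[0,0,0],"dr":[0,0,0],"grip":50}]'
python3 - <<'E'
from h import *
a=snap('wrist','w11.png'); to([.7223,.2088,.2626],32)
E
python3 -m jog '[{"dp":[0,45,0],"dr":[10,0,0],"grip":50},{"dp":[0,90,0],"dr":[20,0,0],"grip":50},{"dp":[0,130,10],"dr":[30,0,0],"grip":50},{"dp":[0,150,20],"dr":[40,0,0],"grip":50},{"dp":[0,150,20],"dr":[40,0,0],"grip":50}]'
cat > st.py <<'E'
from h import *
# ascii-free corner finder: pink-stage mask = stage redder than surroundings grey; use HSV stats near manual points for calibration
def stat(f,pts):
    im=load(f)['pixels']; hsv=cv2.cvtColor(im,cv2.COLOR_BGR2HSV)
    for n,(u,v) in pts.items(): print(f,n,im[int(v),int(u)],hsv[int(v),int(u)])
stat('w8.png',{'pink':(226+90/6,65+330/6),'pink2':(226+330/6,65+405/6),'bed':(226+100/6,65+390/6),'edgeL':(226+20/6,65+340/6),'dish':(226+250/6,65+200/6)})
stat('w9.png',{'pink':(215+(555-396)/6,65+335/6),'pink2':(215+(730-396)/6,65+390/6),'bed':(215+(660-396)/6,65+410/6),'table':(215+(500-396)/6,65+340/6)})
E
python3 - <<'E'
from h import *
b=snap('wrist','w12.png'); to([.6403,.3401,.2404],32)
for z in(.0755,):
  for f in('w11.png','w12.png'):
    for P in([.6912,.1559,z],[.6721,.2212,z]): print(f,proj(load(f),P).round(1))
E
python3 st.py
```

```text
clock: 20.27
eef_pos: [0.7175, 0.2082, 0.2614]
tcp_rot: [0.849, -3.021, 0.003]
contact_force: [-1.1, -0.3, -0.3]
width: 0.0497
gripper_force: 0.0
t 20.32 yaw now -148.6 -> -148.0 dp [-4.6 -2.5 -0.6] dr [-0.  -0.2 -0.6] j7 1.87 F [-0.6  1.2 -1. ] pos [0.7171 0.2085 0.262 ] w 0.0499 gf 0.0
clock: 20.95
eef_pos: [0.6335, 0.3439, 0.2373]
tcp_rot: [-0.778, 2.684, -0.979]
contact_force: [0.8, 1.1, 0.6]
width: 0.0497
gripper_force: 0.0
t 21.0 yaw now -148.2 -> -148.0 dp [-3.5 -1.4  0.7] dr [-40.   -0.4  -0.1] j7 1.24 F [ 0.4 -0.8 -0.2] pos [0.6366 0.3396 0.24  ] w 0.0501 gf 0.0
w11.png [229.6 127. ]
w11.png [286.1 142.4]
w12.png [225.9 124.5]
w12.png [263.3 141.2]
w8.png pink [180 190 204] [ 13  30 204]
w8.png pink2 [175 184 199] [ 11  31 199]
w8.png bed [120 127 128] [ 26  16 128]
w8.png edgeL [114 120 122] [ 23  17 122]
w8.png dish [234 232 233] [135   2 234]
w9.png pink [221 230 238] [ 16  18 238]
w9.png pink2 [223 231 239] [ 15  17 239]
w9.png bed [161 170 170] [ 30  14 170]
w9.png table [190 216 227] [ 21  42 227]
```

```bash
cat > edge.py <<'E'
from h import *
def line(f,p,q,r=7,lo=.08,hi=.92):
    im=cv2.GaussianBlur(load(f)['pixels'],(0,0),.7)[:,:,0].astype(np.float32); p,q=np.array(p),np.array(q); t=(q-p)/np.linalg.norm(q-p); n=np.array([-t[1],t[0]])
    n=n if n[1]>0 else -n; pts=[]; s=np.arange(-r,r+.01,.25)
    for a in np.linspace(lo,hi,40):
        c=p+a*(q-p); m=(c+s[:,None]*n).astype(np.float32)
        g=-np.gradient(cv2.remap(im,m[None,:,0],m[None,:,1],cv2.INTER_CUBIC)[0])
        i=g.argmax(); w=np.clip(g[max(i-3,0):i+4],0,None); 
        if g[i]>2: pts.append(c+n*(s[max(i-3,0):i+4]*w).sum()/w.sum())
    pts=np.array(pts); 
    for _ in range(4):
        l=cv2.fitLine(pts.astype(np.float32),cv2.DIST_HUBER,0,.01,.01)[:,0]; d=np.abs((pts-l[2:])@[-l[1],l[0]]); pts=pts[d<max(.6,np.median(d)*2)]
    return l[2:]-l[:2]*15,l[2:]+l[:2]*15,len(pts),d.mean()
def line3(fa,la,fb,lb):
    N=[];C=[]
    for f,l in((fa,la),(fb,lb)):
        im=load(f); c,d1=ray(im,l[0]); _,d2=ray(im,l[1]); n=np.cross(d1,d2); N.append(n/np.linalg.norm(n)); C.append(c)
    d=np.cross(*N); d/=np.linalg.norm(d)
    x=np.linalg.solve([N[0],N[1],d],[N[0]@C[0],N[1]@C[1],d@np.array([.682,.188,.07])]); return x,d
if __name__=='__main__':
    L=lambda u,v:((u+.5)/6-.5+226,(v+.5)/6-.5+65)
    Q=lambda u,v:((u-396+.5)/6-.5+215,(v+.5)/6-.5+65)
    for fa,fb,ea,eb in(('w8.png','w9.png',(L(46,340),L(365,433)),(Q(530,333),Q(757,428))),('w11.png','w12.png',((229.6,127),(286.1,142.4)),((225.9,124.5),(263.3,141.2)))):
        a=line(fa,*ea);b=line(fb,*eb); x,d=line3(fa,a,fb,b); print(fa,a[2:],b[2:],'pt',(x*1e3).round(1),'dir',d.round(3))
        for u in(0,.5,1): print('   offset A',(np.array(ea[0])*(1-u)+np.array(ea[1])*u).round(1),'lineA',np.array(a[:2]).round(1).tolist())if u==0 else None
E
python3 edge.py
```

```text
w8.png (40, np.float64(0.11873708586521729)) (26, np.float64(0.09458815176644746)) pt [681.9 187.3  57.7] dir [ 0.274 -0.96   0.052]
   offset A [233.2 121.2] lineA [[246.6999969482422, 125.30000305175781], [275.5, 133.60000610351562]]
w11.png (40, np.float64(0.12068647725101289)) (20, np.float64(0.12196174746742663)) pt [681.9 187.8  75.7] dir [ 0.275 -0.961 -0.034]
   offset A [229.6 127. ] lineA [[243.39999389648438, 130.6999969482422], [272.29998779296875, 138.8000030517578]]
```

```bash
sed -i 's/n=n if n\[1\]>0 else -n/n=n if n[0]>0 and abs(n[0])>.6 or n[1]>0 and abs(n[0])<=.6 else -n/' edge.py
cat > e2.py <<'E'
from edge import *
import sys
for fa,fb,z0 in(('w8.png','w9.png',.055),('w11.png','w12.png',.0755)):
  for z in (z0-.002,z0,z0+.002):
    P=[.6721,.2212,z];Q=[.6045,.203,z]
    a=line(fa,proj(load(fa),P),proj(load(fa),Q),r=4,hi=.7);b=line(fb,proj(load(fb),P),proj(load(fb),Q),r=4,hi=.7)
    x,d=line3(fa,a,fb,b); x2=x+d*((.65-x[0])/d[0]); x3=x+d*((.672-x[0])/d[0]); print(fa,z,a[2],b[2],round(a[3],2),round(b[3],2),'z at .65/.672',(x2*1e3).round(1),(x3*1e3).round(1),'dir',d.round(3))
E
python3 e2.py
```

```text
w8.png 0.053 40 40 0.17 0.2 z at .65/.672 [650.  215.   55.2] [672.  221.3  55.2] dir [-0.961 -0.278  0.002]
w8.png 0.055 40 40 0.17 0.2 z at .65/.672 [650.  215.   55.1] [672.  221.3  54.9] dir [-0.961 -0.277  0.009]
w8.png 0.057 40 40 0.18 0.19 z at .65/.672 [650.  215.   55.2] [672.  221.2  55. ] dir [-0.962 -0.271  0.006]
w11.png 0.0735 40 40 0.11 0.18 z at .65/.672 [650.  214.9  75.1] [672.  221.1  74.9] dir [-0.962 -0.272  0.01 ]
w11.png 0.0755 40 40 0.11 0.19 z at .65/.672 [650.  214.9  75.2] [672.  221.2  75.1] dir [-0.962 -0.274  0.008]
w11.png 0.0775 40 40 0.12 0.19 z at .65/.672 [650.  214.9  75.1] [672.  221.1  74.8] dir [-0.962 -0.272  0.013]
```

The edge measurement gives the stage at 75.1 mm, raised 20.0 mm from 55.1, against the pointer at about 76. The crank is still seated and step 2 is met. I'll grip the hub to lift the crank off and turn it another ~14° clockwise first to centre the level.

```bash
python3 - <<'E'
from h import *
to([.5529,.153,.21],32)
E
```

```text
t 21.0 yaw now -148.2 -> -148.0 dp [169.1 -67.8  97.5] dr [-40.   -0.4  -0.1] j7 1.24 F [ 0.4 -0.8 -0.2] pos [0.6366 0.3396 0.24  ] w 0.0501 gf 0.0
```

```bash
python3 -m jog '[{"dp":[35,-18,10],"dr":[-9,0,0],"grip":56},{"dp":[70,-36,30],"dr":[-18,0,0],"grip":56},{"dp":[105,-54,55],"dr":[-28,0,0],"grip":56},{"dp":[140,-64,80],"dr":[-37,0,0],"grip":56},{"dp":[169,-67.8,97.5],"dr":[-40,-0.4,0],"grip":56}]' >/dev/null
python3 -m jog '[{"dp":[0,0,0],"dr":[0,0,10],"grip":56},{"dp":[0,0,0],"dr":[0,0,20],"grip":56},{"dp":[0,0,0],"dr":[0,0,30],"grip":56},{"dp":[0,0,0],"dr":[0,0,40],"grip":56},{"dp":[0,0,0],"dr":[0,0,50],"grip":56}]' >/dev/null
python3 -m jog '[{"dp":[0,0,0],"dr":[0,0,10],"grip":56},{"dp":[0,0,0],"dr":[0,0,20],"grip":56},{"dp":[0,0,0],"dr":[0,0,30],"grip":56},{"dp":[0,0,0],"dr":[0,0,40],"grip":56},{"dp":[0,0,0],"dr":[0,0,50],"grip":56}]' >/dev/null
python3 -m jog '[{"dp":[0,0,0],"dr":[0,0,10],"grip":56},{"dp":[0,0,0],"dr":[0,0,20],"grip":56},{"dp":[0,0,0],"dr":[0,0,30],"grip":56},{"dp":[0,0,0],"dr":[0,0,33],"grip":56},{"dp":[0,0,0],"dr":[0,0,33],"grip":56}]'
python3 - <<'E'
from h import *
im=snap('wrist','w13.png'); to([.5529,.153,.078],79.2)
print(proj(im,[.5529,.153,.116]),proj(im,[.5651,.2168,.157]))
E
```

```text
clock: 23.5
eef_pos: [0.5557, 0.1482, 0.2128]
tcp_rot: [2.434, 1.984, 0.009]
contact_force: [0.6, -0.3, 0.3]
width: 0.0559
gripper_force: 0.0
t 23.55 yaw now 78.4 -> 79.2 dp [  3.4  -4.2 134.6] dr [ 0.3 -0.2 -0.8] j7 -0.12 F [-0.2 -0.   0.4] pos [0.5556 0.1485 0.2126] w 0.0561 gf 0.0
[250.41482099 185.094806  ] [247.81723018 108.80994369]
```

```bash
python3 -m jog '[{"dp":[3.4,-4.2,25],"dr":[0.3,-0.2,-0.8],"grip":56},{"dp":[3.4,-4.2,65],"dr":[0.3,-0.2,-0.8],"grip":56},{"dp":[3.4,-4.2,100],"dr":[0.3,-0.2,-0.8],"grip":56},{"dp":[3.4,-4.2,125],"dr":[0.3,-0.2,-0.8],"grip":56},{"dp":[3.4,-4.2,133],"dr":[0.3,-0.2,-0.8],"grip":56}]' >/dev/null;python3 -m jog '[{"dp":[0,0,2],"dr":[0,0,0],"grip":56},{"dp":[0,0,2.5],"dr":[0,0,0],"grip":56}]'
python3 - <<'E'
from h import *
to([.5529,.153,.0765],79.2)
E
```

```text
clock: 24.42
eef_pos: [0.5532, 0.1543, 0.077]
tcp_rot: [2.418, 2.004, -0.002]
contact_force: [0.7, -0.3, -0.7]
width: 0.0562
gripper_force: 0.0
t 24.43 yaw now 79.3 -> 79.2 dp [-1.3 -0.1  0.5] dr [-0.   0.1  0.1] j7 0.0 F [ 0.7 -0.3 -0.7] pos [0.5532 0.1543 0.077 ] w 0.0562 gf 0.0
```

```bash
python3 -m jog '[{"dp":[-1.2,0,0],"dr":[0,0,0],"grip":40},{"dp":[-1.2,0,0],"dr":[0,0,0],"grip":24},{"dp":[-1.2,0,0],"dr":[0,0,0],"grip":24},{"dp":[-1.2,0,0],"dr":[0,0,0],"grip":24},{"dp":[-1.2,0,0],"dr":[0,0,0],"grip":24}]' 40
python3 -m jog '[{"dp":[0,0,0],"dr":[0,0,4],"grip":24},{"dp":[0,0,0],"dr":[0,0,9],"grip":24},{"dp":[0,0,0],"dr":[0,0,14],"grip":24},{"dp":[0,0,0],"dr":[0,0,14],"grip":24},{"dp":[0,0,0],"dr":[0,0,14],"grip":24}]'
python3 - <<'E'
from h import *
to([.5529,.153,.0765],65.2); print(observe()['moment'])
E
```

```text
clock: 25.05
eef_pos: [0.5523, 0.1532, 0.0762]
tcp_rot: [2.418, 2.005, -0.004]
contact_force: [0.2, -0.2, 3.7]
width: 0.0296
gripper_force: 40.0
clock: 25.68
eef_pos: [0.5527, 0.1531, 0.0762]
tcp_rot: [2.643, 1.697, -0.003]
contact_force: [0.0, -0.5, 3.6]
width: 0.0296
gripper_force: 40.0
t 25.68 yaw now 65.4 -> 65.2 dp [ 0.   0.2 -0.3] dr [-0.   0.1  0.2] j7 -0.19 F [ 0.  -0.5  3.6] pos [0.5527 0.1531 0.0762] w 0.0296 gf 40.0
[-0.08534282 -0.01270047  0.0174106 ]
```

```bash
python3 -m jog '[{"dp":[0,0,0],"dr":[0,0,-2],"grip":24},{"dp":[0,0,0],"dr":[0,0,-3],"grip":24},{"dp":[0,0,-2],"dr":[0,0,-3],"grip":24},{"dp":[0,0,-5],"dr":[0,0,-3],"grip":24},{"dp":[0,0,-9],"dr":[0,0,-3],"grip":24}]'
python3 -m jog '[{"dp":[0,0,-6],"dr":[0,0,0],"grip":24},{"dp":[0,0,-14],"dr":[0,0,0],"grip":24},{"dp":[0,0,-30],"dr":[0,0,0],"grip":24},{"dp":[0,0,-60],"dr":[0,0,0],"grip":24},{"dp":[0,0,-80],"dr":[0,0,0],"grip":24}]'
python3 - <<'E'
from h import *
w=load('w1.png')
s=load('scene0.png'); c=[onz(s,np.array(p)*.64,.016) for p in((500,315),(563,339),(547,369),(487,343))]; print(np.mean(c,0))
to([.607,-.2465,.165],0)
E
```

```text
clock: 26.3
eef_pos: [0.5521, 0.153, 0.0848]
tcp_rot: [2.599, 1.764, -0.005]
contact_force: [3.0, -0.5, -6.8]
width: 0.0301
gripper_force: 40.0
clock: 26.92
eef_pos: [0.5526, 0.1533, 0.167]
tcp_rot: [2.599, 1.763, -0.003]
contact_force: [-0.6, 0.4, -3.1]
width: 0.0296
gripper_force: 40.0
[ 0.607067   -0.24649239  0.016     ]
t 26.93 yaw now 68.3 -> 0.0 dp [-351.3  198.3    2.5] dr [ 0.   0.1 68.3] j7 -0.23 F [-0.6  0.4 -3.1] pos [0.5526 0.1533 0.167 ] w 0.0296 gf 40.0
```

```bash
python3 -m jog '[{"dp":[-40,22,0],"dr":[0,0,8],"grip":24},{"dp":[-85,48,0],"dr":[0,0,17],"grip":24},{"dp":[-130,73,0],"dr":[0,0,26],"grip":24},{"dp":[-175,99,0],"dr":[0,0,35],"grip":24},{"dp":[-220,124,0],"dr":[0,0,44],"grip":24}]' >/dev/null
python3 - <<'E'
from h import *
to([.607,-.2465,.165],0)
E
```

```text
t 27.55 yaw now 24.1 -> 0.0 dp [-41.7 143.9   1.2] dr [ 0.   0.1 24.1] j7 -0.46 F [ 1.2  0.8 -3.1] pos [ 0.5864 -0.0981  0.1661] w 0.0294 gf 39.9
```

```bash
python3 -m jog '[{"dp":[-14,50,0],"dr":[0,0,8],"grip":24},{"dp":[-28,97,0],"dr":[0,0,16],"grip":24},{"dp":[-41.7,143.9,0],"dr":[0,0,24.1],"grip":24},{"dp":[-41.7,143.9,0],"dr":[0,0,24.1],"grip":24},{"dp":[-41.7,143.9,20],"dr":[0,0,24.1],"grip":24}]' >/dev/null
python3 - <<'E'
from h import *
im=snap('wrist','w14.png'); s=snap('scene','s14.png'); to([.607,-.2465,.05],0)
E
python3 -m jog '[{"dp":[0,0,20],"dr":[0,0,0],"grip":24},{"dp":[0,0,50],"dr":[0,0,0],"grip":24},{"dp":[0,0,80],"dr":[0,0,0],"grip":24},{"dp":[0,0,98],"dr":[0,0,0],"grip":24},{"dp":[0,0,100],"dr":[0,0,0],"grip":24}]'
python3 - <<'E'
from h import *
to([.607,-.2465,.013],0)
E
```

```text
t 28.27 yaw now 0.4 -> 0.0 dp [ 0.9  4.6 92.6] dr [-0.1  0.3  0.4] j7 -0.62 F [-0.2  0.3 -3.7] pos [ 0.6066 -0.2421  0.1426] w 0.0295 gf 40.0
clock: 28.9
eef_pos: [0.6067, -0.2448, 0.0443]
tcp_rot: [3.14, 0.007, -0.006]
contact_force: [0.1, -0.3, -3.6]
width: 0.0296
gripper_force: 40.0
t 28.9 yaw now 0.3 -> 0.0 dp [ 0.4  1.7 31.3] dr [0.1 0.2 0.3] j7 -0.56 F [ 0.1 -0.3 -3.6] pos [ 0.6067 -0.2448  0.0443] w 0.0296 gf 40.0
```

```bash
python3 -m jog '[{"dp":[0.4,1.7,8],"dr":[0,0,0],"grip":24},{"dp":[0.4,1.7,16],"dr":[0,0,0],"grip":24},{"dp":[0.4,1.7,22],"dr":[0,0,0],"grip":24},{"dp":[0.4,1.7,26],"dr":[0,0,0],"grip":24},{"dp":[0.4,1.7,28],"dr":[0,0,0],"grip":24}]'
python3 -m jog '[{"dp":[0,0,0.7],"dr":[0,0,0],"grip":24},{"dp":[0,0,1.2],"dr":[0,0,0],"grip":24},{"dp":[0,0,1.2],"dr":[0,0,0],"grip":24}]'
```

```text
clock: 29.52
eef_pos: [0.6077, -0.2473, 0.0175]
tcp_rot: [3.14, 0.006, -0.003]
contact_force: [-0.4, 0.2, -3.2]
width: 0.0296
gripper_force: 40.0
clock: 29.9
eef_pos: [0.6079, -0.2473, 0.0166]
tcp_rot: [3.139, 0.006, -0.003]
contact_force: [-0.6, 0.2, -4.4]
width: 0.0294
gripper_force: 40.0
```

```bash
python3 -m jog '[{"dp":[0,0,0.8],"dr":[0,0,0],"grip":24},{"dp":[0,0,1.6],"dr":[0,0,0],"grip":24},{"dp":[0,0,2],"dr":[0,0,0],"grip":24},{"dp":[0,0,2],"dr":[0,0,0],"grip":24}]'
python3 -m jog '[{"dp":[0,0,0.4],"dr":[0,0,0],"grip":24},{"dp":[0,0,0.8],"dr":[0,0,0],"grip":24},{"dp":[0,0,0.8],"dr":[0,0,0],"grip":24}]'
```

```text
clock: 30.4
eef_pos: [0.6077, -0.2473, 0.0145]
tcp_rot: [3.14, 0.006, -0.003]
contact_force: [0.3, -0.0, -3.6]
width: 0.0299
gripper_force: 40.0
clock: 30.78
eef_pos: [0.6077, -0.2473, 0.0137]
tcp_rot: [3.14, 0.006, -0.003]
contact_force: [-0.0, 1.1, -4.7]
width: 0.0294
gripper_force: 40.0
```

```bash
python3 -m jog '[{"dp":[0,0,0.5],"dr":[0,0,0],"grip":24},{"dp":[0,0,1],"dr":[0,0,0],"grip":24},{"dp":[0,0,1],"dr":[0,0,0],"grip":24}]'
python3 -m jog '[{"dp":[0,0,0.4],"dr":[0,0,0],"grip":24},{"dp":[0,0,0.7],"dr":[0,0,0],"grip":24},{"dp":[0,0,0.7],"dr":[0,0,0],"grip":24}]'
```

```text
clock: 31.15
eef_pos: [0.6078, -0.2473, 0.013]
tcp_rot: [3.14, 0.006, -0.003]
contact_force: [-1.2, 0.3, 0.4]
width: 0.0295
gripper_force: 40.0
clock: 31.52
eef_pos: [0.6078, -0.2474, 0.0129]
tcp_rot: [3.14, 0.006, -0.003]
contact_force: [-3.7, 2.7, 6.7]
width: 0.0301
gripper_force: 40.0
```

The hub is on the tray floor. I'll release it, rise, and recheck the stage.

```bash
python3 -m jog '[{"dp":[0,0,-0.5],"dr":[0,0,0],"grip":46},{"dp":[0,0,-0.5],"dr":[0,0,0],"grip":46},{"dp":[0,0,-10],"dr":[0,0,0],"grip":46},{"dp":[0,0,-60],"dr":[0,0,0],"grip":46},{"dp":[0,0,-120],"dr":[0,0,0],"grip":46}]' >/dev/null
python3 -m jog '[{"dp":[0,0,-50],"dr":[0,0,0],"grip":46},{"dp":[0,0,-100],"dr":[0,0,0],"grip":46},{"dp":[0,0,-110],"dr":[0,0,0],"grip":46},{"dp":[0,0,-110],"dr":[0,0,0],"grip":46}]'
python3 - <<'E'
from h import *
im=snap('wrist','w15.png'); s=snap('scene','s15.png'); d=snap('side','d15.png')
P=lambda q:(proj(s,q).round(0),proj(d,q).round(0))
print('hub/handle',P([.608,-.247,.053]),P([.673,-.247,.094]))
# dark sleeve blob near handle in scene
for n,i in(('s',s),('d',d)):
    u,v=proj(i,[.673,-.247,.085]).astype(int); g=i['pixels'][v-25:v+25,u-25:u+25].max(2); m=(g<60).astype(np.uint8)
    k,l,st,c=cv2.connectedComponentsWithStats(m); print(n,[(st[j].tolist(),(c[j]+[u-25,v-25]).round(1)) for j in range(1,k) if st[j,4]>15],'pred mid',proj(i,[.673,-.247,.0725]).round(1))
# overhead pose then tray centre from tray corners
to([.7223,.2088,.2626],32)
E
```

```text
clock: 32.65
eef_pos: [0.6083, -0.2468, 0.2423]
tcp_rot: [3.14, 0.006, -0.002]
contact_force: [0.0, 1.5, -0.2]
width: 0.0458
gripper_force: 0.0
hub/handle (array([338., 209.]), array([291., 172.])) (array([348., 183.]), array([280., 155.]))
s [([37, 0, 6, 3, 16], array([361.5, 160.9])), ([21, 22, 8, 14, 78], array([346. , 188.7])), ([40, 29, 10, 8, 40], array([367.6, 191.8]))] pred mid [346.9 188.4]
d [([23, 24, 5, 11, 42], array([279.3, 160.8]))] pred mid [279.5 159.9]
t 32.8 yaw now 0.2 -> 32.0 dp [ 116.4 -454.5  -23.3] dr [ -0.    0.3 -31.8] j7 -0.69 F [-1.   0.7  0. ] pos [ 0.6075 -0.2461  0.2403] w 0.0462 gf 0.0
```

```bash
python3 -m jog '[{"dp":[-3,-50,-10],"dr":[0,0,-3],"grip":46},{"dp":[-8,-110,-20],"dr":[0,0,-6],"grip":46},{"dp":[-14,-170,-30],"dr":[0,0,-9],"grip":46},{"dp":[-20,-230,-30],"dr":[0,0,-12],"grip":46},{"dp":[-26,-290,-30],"dr":[0,0,-15],"grip":46}]' >/dev/null
python3 - <<'E'
from h import *
to([.57,.16,.27],15)
E
```

```text
t 33.42 yaw now 15.3 -> 15.0 dp [ 2.050e+01 -1.133e+02  1.000e-01] dr [0.1 0.2 0.3] j7 -0.9 F [ 0.4 -0.   0.5] pos [0.5802 0.0453 0.2703] w 0.0458 gf 0.0
```

```bash
python3 -m jog '[{"dp":[10,-50,0],"dr":[0,0,0],"grip":46},{"dp":[18,-95,0],"dr":[0,0,0],"grip":46},{"dp":[20,-113,0],"dr":[0,0,0],"grip":46},{"dp":[20,-113,0],"dr":[0,0,0],"grip":46},{"dp":[20,-113,0],"dr":[0,0,0],"grip":46}]' >/dev/null
python3 - <<'E'
from h import *
snap('wrist','w16.png'); to([.57,.16,.27],15)
E
python3 -m jog '[{"dp":[0,-45,0],"dr":[-10,0,0],"grip":46},{"dp":[0,-90,0],"dr":[-20,0,0],"grip":46},{"dp":[0,-130,10],"dr":[-30,0,0],"grip":46},{"dp":[0,-150,20],"dr":[-40,0,0],"grip":46},{"dp":[0,-150,20],"dr":[-40,0,0],"grip":46}]'
cat > e3.py <<'E'
from edge import *
import edge
def line_o(f,P,Q,out,r=4,hi=.9):
    im=load(f); p,q=proj(im,P),proj(im,Q); o=proj(im,np.array(P)+out)-p
    g=cv2.GaussianBlur(im['pixels'],(0,0),.7)[:,:,0].astype(np.float32); t=(q-p)/np.linalg.norm(q-p); n=np.array([-t[1],t[0]]); n*=np.sign(n@o); pts=[]; s=np.arange(-r,r+.01,.25)
    for a in np.linspace(.08,hi,40):
        c=p+a*(q-p); m=(c+s[:,None]*n).astype(np.float32); d=-np.gradient(cv2.remap(g,m[None,:,0],m[None,:,1],cv2.INTER_CUBIC)[0]); i=d.argmax(); w=np.clip(d[max(i-3,0):i+4],0,None)
        if d[i]>2: pts.append(c+n*(s[max(i-3,0):i+4]*w).sum()/w.sum())
    pts=np.array(pts)
    for _ in range(4):
        l=cv2.fitLine(pts.astype(np.float32),cv2.DIST_HUBER,0,.01,.01)[:,0]; d=np.abs((pts-l[2:])@[-l[1],l[0]]); pts=pts[d<max(.6,np.median(d)*2)]
    return l[2:]-l[:2]*15,l[2:]+l[:2]*15,len(pts),d.mean()
if __name__=='__main__':
  for fa,fb,zs in(('w11.png','w12.png',(.075,)),('w16.png','w17.png',(.074,.076,.078))):
   for z in zs:
    P=[.6721,.2212,z];Q=[.6045,.203,z]; o=np.array([-.0013,.005,0])
    a=line_o(fa,P,Q,o,hi=.7 if z==.075 else .9);b=line_o(fb,P,Q,o,hi=.7 if z==.075 else .9); x,d=line3(fa,a,fb,b)
    print(fa,z,a[2],b[2],round(a[3],2),round(b[3],2),[((x+d*((X-x[0])/d[0]))*1e3).round(1) for X in(.61,.65,.672)],d.round(3),proj(load(fa),P).round(0),proj(load(fb),P).round(0),proj(load(fb),Q).round(0))
E
python3 - <<'E'
from h import *
snap('wrist','w17.png'); to([.57,.16,.27],15)
E
python3 e3.py
```

```text
t 34.1 yaw now 15.0 -> 15.0 dp [ 0.4 -5.2  1.4] dr [0.1 0.1 0. ] j7 -1.08 F [ 0.5 -0.1 -0.3] pos [0.571  0.1549 0.2714] w 0.0458 gf 0.0
clock: 34.72
eef_pos: [0.5298, 0.3061, 0.2463]
tcp_rot: [2.417, 0.336, 0.113]
contact_force: [-0.1, 0.0, 0.2]
width: 0.046
gripper_force: 0.0
t 34.77 yaw now 15.3 -> 15.0 dp [ -0.4 126.2  79.6] dr [40.2  0.1  0.4] j7 -1.69 F [ 1.  -0.8  0.9] pos [0.5312 0.3026 0.2492] w 0.0461 gf 0.0
w11.png 0.075 40 40 0.12 0.18 [array([610. , 203.6,  75.2]), array([650. , 214.9,  75.1]), array([672. , 221.1,  75. ])] [-0.962 -0.272  0.004] [286. 142.] [264. 141.] [279.  83.]
w16.png 0.074 40 40 0.14 0.12 [array([610. , 203.5,  76.7]), array([650. , 215. ,  76.1]), array([672. , 221.4,  75.7])] [-0.961 -0.277  0.014] [222.  68.] [239.  70.] [239. 130.]
w16.png 0.076 40 40 0.14 0.12 [array([610. , 203.6,  76.8]), array([650. , 215. ,  76.1]), array([672. , 221.3,  75.7])] [-0.961 -0.275  0.016] [222.  68.] [240.  70.] [240. 130.]
w16.png 0.078 40 40 0.15 0.11 [array([610. , 203.6,  76.8]), array([650. , 215. ,  75.9]), array([672. , 221.3,  75.4])] [-0.961 -0.275  0.021] [222.  68.] [241.  69.] [241. 130.]
```

The stage is now at about 76.1 mm against the pointer at about 76.0 mm. The crank stands in the tray and the gripper is clear, so I'm handing in.

```bash
python3 -c "
from workcell import *
print(finish_job())"
```

```text
the job is handed in; nothing more can be done
None
```

The job is handed in, with no verdict shown: the crank went fully home on the shaft, the stage was wound to about 76.1 mm against the pointer at about 76.0 mm, and the crank now stands upright on its hub in the steel tray.

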